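Line up the desk things by height

TASK

Line up the rubber stamp, the stapler, the paper-clip box and the pair of erasers on the light wooden row board in order of height, tallest at the end with the brass knob, one on each of the four cross marks. Stand each the right way up, centred on its mark with its long side along the mark's long line; pick the two erasers up together in one grasp and set them down as a pair, side by side over the last mark. Leave the glasses case, the mouse and the memory stick where they are.

Things in the scene. Friction and masses are not known exactly. Their poses are not given: they have to be found in the camera images.
- rubber_stamp: office stamp standing on the front half of the desk: wooden base 25 x 48 mm, 18 mm tall (long side along its y), with an upright black turned knob 24 mm thick at most on top; 65 mm tall in all. Origin: centre of its underside, z up. (Like things at the back of the desk by the printer and lamp are fixed background.)
- stapler: dark grey stapler, 34 mm wide (x), 145 mm long (y), 47 mm tall; base 34 mm wide and 8 mm high, upper arm 24 mm wide between 24 and 47 mm up; it does not open. Origin: centre of its underside, z up
- clip_box: blue-grey clear plastic paper-clip box, closed (its lid does not move), 48 mm wide (x), 66 mm long (y), 22 mm tall; the one on the front half of the desk, not the fixed one at the back. Origin: centre of its underside, z up
- eraser_1: blue and white eraser, 22 mm wide (x), 52 mm long (y), 13 mm tall, lying flat. Origin: centre of its underside, z up. At the start it lies side by side with eraser_2, nearly touching. The dark desk pad on the right, on which some things may lie, is 3 mm thick
- eraser_2: second, like eraser; at the start its middle lies 22.5 mm from that of eraser_1, to its +x side and parallel to it, so that the pair is 44 mm wide; pressed together their middles are 20 to 22 mm apart
- row_board: fixed light wooden board, x -100 to +90 mm, y +-190 mm, its top 6 mm above the desk; along the far (+x) edge a rail from x = 78 mm, 14 mm above the board. Four dark cross marks in a row along y, each a 150 mm line along x with a 36 mm cross line at its middle; middles at x = -10 mm, y = +127.5, +42.5, -42.5, -127.5 mm. Origin at desk level, z up
- knob_post: small fixed brass knob, 24 mm thick and 33 mm tall, on the board at x = +75 mm and either y = +175 or y = -175 mm: it marks the end of the row where the tallest thing goes (the other end of the rail has a plain square wooden block). Origin: centre of its foot, on the board
- glasses_case: closed brown glasses case 60 x 155 x 41 mm, a bystander to the right of the board; leave alone
- mouse: dark grey computer mouse 104 x 58 x 38 mm, a bystander to the right of the board; leave alone
- usb_stick: black memory stick 17 x 54 x 8 mm, a bystander near the front edge of the desk; leave alone
Things that resemble listed ones, but are neither listed nor needed, are in the scene too. What is shaped like the eraser_2 but red or turquoise is not meant.

How it is judged:
By the outcome, as a careful person would: the job done as asked, in the order asked, and still so for the second after the job is handed in, with the robot touching nothing.
It also fails if it takes over 115 s, if anything falls off the work surface, if the arm or the gripper's body presses on something with over 40 N, if the wrist force passes 120 N, or if a joint passes its speed limit or range.

ROBOT

A 6-joint arm with a two-finger parallel gripper is mounted at the origin on a cart in front of the work surface, level with it; the furniture and walls round the work are solid. World frame = base frame: x ahead of the robot, y to its left, z up, the work surface at z = 0. Lengths are in m, angles in rad, forces in N, time in s.
With the tool pointing down it reaches from about 0.35 to 0.775 m from the base axis. Payload 7.3 kg.
Tool frame: the origin (TCP) lies midway between the tips of the shut fingers; the grasp point (between the pads) lies 19 mm behind it; z points along the fingers, y is the direction in which the jaws open and shut (so a half turn about z gives the same grasp; the last joint's range is limited). The gripper opens to 92 mm and grips with 3 to 60 N. Pads are 19 mm wide; open, the fingers measure 130 mm over their backs; the gripper's body (75 mm by 190 mm) begins 47 mm behind the grasp point.
Start: joints at [1.161, 0.342, 1.524, -0, 1.275, -0.146], TCP at [0.137, 0.507, 0.227] pointing down, gripper open.
Joint ranges: [-2.53, 2.53], [-0.77, 2.02], [0.04, 2.7], [-1, 4.14], [0.28, 2.66], [-3.11, 3.11]. Speed limits (rad/s): [2.57, 2.57, 3.14, 3.14, 3.14, 3.14].

INTERFACE

Orientations are given as [roll, pitch, yaw] about the fixed x, y, z axes, in that order (R = Rz(yaw) Ry(pitch) Rx(roll)).
In Python, from cell import status, eyes, job gives the robot as it stands.
- The arm moves only by the tool jog_arm, never from a script. Its argument "series" is a list of rows, each a list of 3 entries, a list of its own where there are three numbers: the gripper command: -1 is shut, 1 is fully open, values between are in proportion, then the shift along the tool's x, y, z in m, then the turn, a rotation vector about the tool's x, y, z in rad. In form: [[grip, [x, y, z], [ax, ay, az]], ...]. A call has 1 to 12 rows; each row is the pose to reach, as a shift and turn from the pose commanded when the call began, along the tool's axes at that moment; what a row does not reach only later rows make up. A row lasts 1/12 s, in which the tool goes at most 41.7 mm and 7.16 degrees, less where a joint would pass 70% of its speed; a pose out of reach is approached as far as the arm can. A call with a gripper value outside its range is refused whole. The fingers move at their own pace and stop on an object; "squeeze" is the grip in N (left out, the last holds). Time passes only in rows, so rows that repeat a pose let the fingers close. It gives the time, the measured TCP pose, the force and the opening at its end, in the units of the state.
- status.observe(): the state, without advancing time (a new reading comes with each control period).
- eyes.read_camera(name): name is "scene" or "top"; returns a dict with "img" (420x560x3 uint8, red, green, blue), "range_z" (420x560 float32, m along the optical axis (not along the pixel's ray), 0 where there is no reading), "camera_matrix" (3x3 intrinsics, pixels), "k1" (the pictures are not rectified: a ray, as slopes to the right and down, at radius r is drawn at 1 + k1 r^2 times it, then the intrinsics apply), "T" (4x4, takes a point from camera to world coordinates). Camera axes: x right, y down, z forward; pixel columns grow to the right and rows downward; lengths in m; the calibration is good to about 2 mm. A picture is of the moment at which its call begins.
- job.hand_in(): hands the job in, once; it reports no verdict.
The state is a dict: "time": time; "qpos": joint angles; "qvel": joint speeds; "joint_efforts": joint torques, N m; "tool_pos": TCP position; "tool_rot": TCP orientation; "contact_force": force on the tool from outside, world axes, zero at the start; "torque": the same for the moment, N m; "opening": finger opening in m.
Only numpy, scipy, OpenCV 4.12 (cv2) and the standard library are available. Lean on these libraries where they do the work, as an engineer would, in place of code of your own. Each camera call takes 0.05 s, during which the arm holds its last target.

## Working session

There is one attempt and no reset: what is moved stays moved. The work goes in short steps, Python scripts to look and compute and a tool call to move; the robot and the scene stay as the last step left them, time stands still between calls to the robot, and variables do not carry over. Pictures are saved under pics/ and viewed, and the job is handed in when it is done.

Besides the shell and the picture viewer there is one more tool, called after "Call:" by a JSON object that holds its "name" and its "arguments", one argument or row to a line. jog_arm: Moves the arm, as the interface text tells. Its arguments: {"type":"object","properties":{"series":{"type":"array","items":{"type":"array"}},"squeeze":{"type":"number"}},"required":["series"]}

```bash
ls; mkdir -p pics
python3 - <<'E'
from cell import status, eyes
import cv2, numpy as np
s=status.observe(); print({k:np.round(v,3) for k,v in s.items()})
for n in ("top","scene"):
    c=eyes.read_camera(n); np.savez(f'{n}0.npz',**c); cv2.imwrite(f'pics/{n}0.png',cv2.resize(c['img'][:,:,::-1],(800,600),interpolation=cv2.INTER_CUBIC))
    print(n,c['camera_matrix'],c['k1'],c['T'])
E
```

```text
pics
{'time': np.float64(0.0), 'qpos': array([ 1.161,  0.343,  1.525, -0.   ,  1.275, -0.146]), 'qvel': array([ 0.002,  0.002,  0.   , -0.001, -0.   , -0.002]), 'joint_efforts': array([-2.0000e-03, -4.3123e+01, -2.4422e+01,  7.2000e-02,  5.6000e-02,
       -0.0000e+00]), 'tool_pos': array([0.137, 0.506, 0.226]), 'tool_rot': array([-3.14 , -0.   ,  2.878]), 'contact_force': array([-0.04 , -0.714,  0.029]), 'torque': array([ 0.04 ,  0.006, -0.003]), 'opening': np.float64(0.092)}
top [[387.7906868    0.         281.29856088]
 [  0.         387.7906868  213.28290576]
 [  0.           0.           1.        ]] -0.017450443207119762 [[ 0.02534471 -0.99553285  0.09095049  0.47924599]
 [-0.99965111 -0.02456206  0.00971441 -0.06544489]
 [-0.00743708 -0.09116497 -0.99580803  1.04373633]
 [ 0.          0.          0.          1.        ]]
scene [[483.1403976    0.         280.88693574]
 [  0.         483.1403976  196.94975771]
 [  0.           0.           1.        ]] -0.12916276101798962 [[ 0.76947037 -0.36577801  0.52356642 -0.23239078]
 [-0.63844497 -0.41816155  0.64616479 -1.01976681]
 [-0.01741753 -0.83147301 -0.55529205  0.87278063]
 [ 0.          0.          0.          1.        ]]
```

View pics/top0.png

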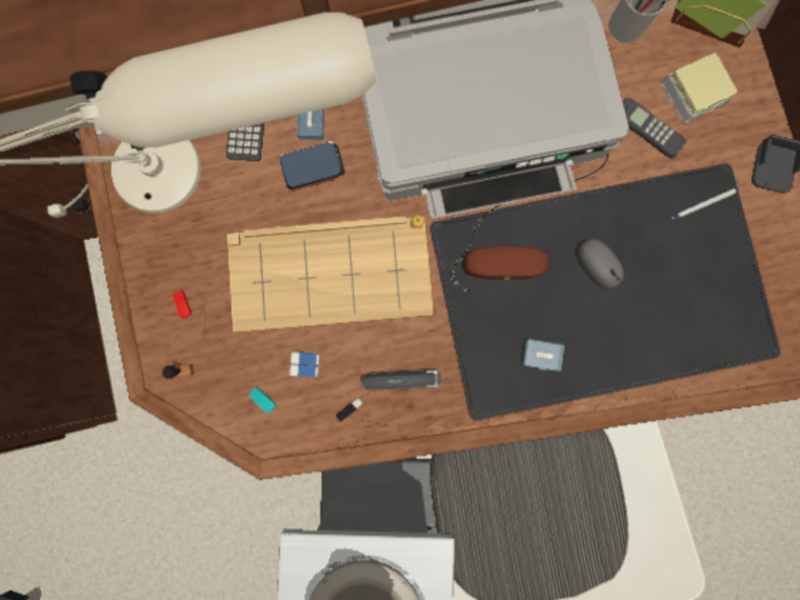

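View pics/scene0.png

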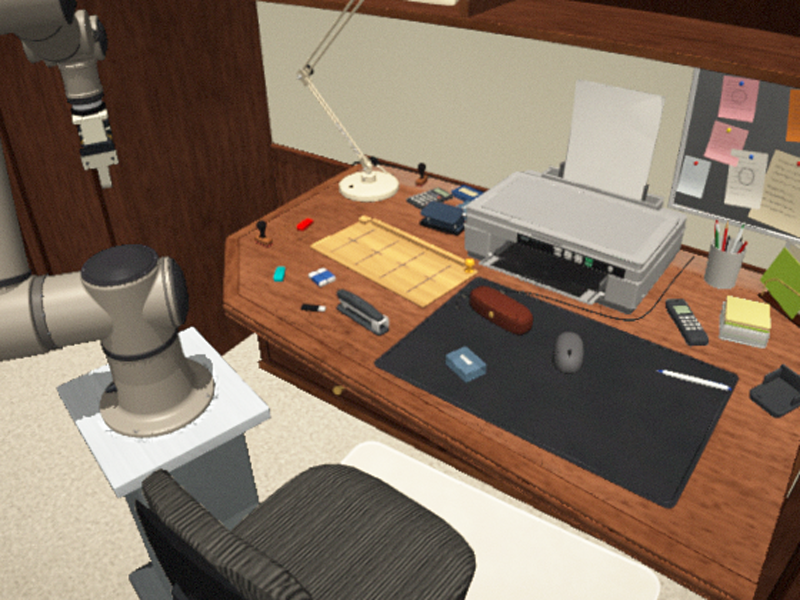

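```bash
cat > h.py <<'E'
import numpy as np, cv2
def load(n,i):
    return dict(np.load(f'{n}{i}.npz'))
def grab(n,i):
    from cell import eyes
    c=eyes.read_camera(n); np.savez(f'{n}{i}.npz',**c); return c
def dist(c): return np.array([float(c['k1']),0,0,0.])
def cloud(c):
    h,w=c['range_z'].shape
    uv=np.stack(np.meshgrid(np.arange(w),np.arange(h)),-1).reshape(-1,1,2).astype(float)
    n=cv2.undistortPoints(uv,c['camera_matrix'],dist(c)).reshape(h,w,2)
    z=c['range_z'][...,None]
    p=np.concatenate([n*z,z],-1)@c['T'][:3,:3].T+c['T'][:3,3]
    p[c['range_z']<=0]=np.nan
    return p
def proj(c,P):
    R=c['T'][:3,:3].T; t=-R@c['T'][:3,3]
    return cv2.projectPoints(np.asarray(P,float).reshape(-1,1,3),cv2.Rodrigues(R)[0],t,c['camera_matrix'],dist(c))[0].reshape(-1,2)
def ortho(c,x0,x1,y0,y1,z,s=1000,what='img'):
    # image rows: x from x1 down to x0 ; cols: y from y1 (left) to y0
    xs=np.arange(x1,x0,-1/s); ys=np.arange(y1,y0,-1/s)
    X,Y=np.meshgrid(xs,ys,indexing='ij')
    uv=proj(c,np.stack([X,Y,np.full_like(X,z)],-1)).astype(np.float32).reshape(X.shape+(2,))
    return cv2.remap(c[what],uv[...,0],uv[...,1],cv2.INTER_LINEAR)
E
python3 - <<'E'
from h import *
c=load('top',0); P=cloud(c)
for nm,(u,v) in dict(stampknob=(170,371),stampbase=(185,370),stapler=(400,380),er=(305,364),clip=(544,355),knob=(418,222),block=(234,239),case=(507,262),mouse=(600,262),usb=(349,410),lamp=(235,80),board=(330,280),desk=(330,350),pad=(650,330),printer=(480,180)).items():
    a=P[int(v*.7),int(u*.7)]; print(nm,a.round(3))
o=ortho(c,0.25,0.75,-.4,.4,0)
cv2.imwrite('pics/ortho0.png',o[:,:,::-1])
E
```

```text
stampknob [0.443 0.354 0.062]
stampbase [0.442 0.344 0.019]
stapler [ 0.435 -0.056  0.047]
er [0.461 0.123 0.012]
clip [ 0.488 -0.316  0.023]
knob [ 0.734 -0.08   0.006]
block [0.69  0.267 0.018]
case [ 0.655 -0.243  0.043]
mouse [ 0.66  -0.418  0.035]
usb [0.376 0.038 0.008]
lamp [0.695 0.077 0.621]
board [0.617 0.084 0.006]
desk [0.488 0.08  0.001]
pad [ 0.541 -0.52   0.003]
printer [ 0.814 -0.196  0.028]
```

View pics/ortho0.png

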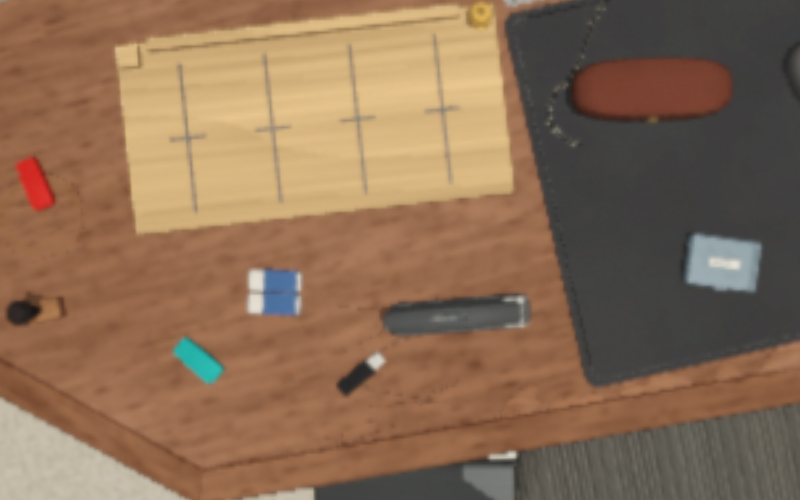

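Run:
```python
from h import *
rows=[]
for nm,x,y,z in [('stamp',.443,.345,.018),('stapler',.435,-.056,.047),('er',.46,.123,.013),('clip',.488,-.316,.025),]:
    r=[]
    for n in('top','scene'):
        c=load(n,0); P=cloud(c)
        m=(abs(P[...,0]-x)<.09)&(abs(P[...,1]-y)<.09)
        lo,hi={'stamp':(.010,.075),'stapler':(.034,.06),'er':(.007,.02),'clip':(.015,.035)}[nm]
        m&=(P[...,2]>lo)&(P[...,2]<hi)
        q=P[m][:,:2].astype(np.float32)
        (cx,cy),(w,h),a=cv2.minAreaRect(q*1000); print(nm,n,len(q),round(cx,1),round(cy,1),round(w,1),round(h,1),round(a,2), 'mean',q.mean(0).round(4), 'z',np.percentile(P[m][:,2],[50,98]).round(4))
        o=ortho(c,x-.065,x+.065,y-.085,y+.085,z,2350)
        for k in range(0,o.shape[0],47): cv2.line(o,(0,k),(4,k),(255,255,0),1)
        r.append(cv2.resize(o,(400,306)))
    rows.append(np.hstack(r))
cv2.imwrite('pics/oA.png',np.vstack(rows[:2])[:600,:,::-1]); cv2.imwrite('pics/oB.png',np.vstack(rows[2:])[:600,:,::-1])
```

```text
stamp top 180 440.4 351.3 23.5 35.1 13.61 mean [0.4399 0.3508] z [0.0244 0.0656]
stamp scene 112 438.0 357.2 26.0 52.2 13.8 mean [0.437  0.3512] z [0.0244 0.0643]
stapler top 436 434.7 -52.9 22.7 134.3 4.77 mean [ 0.4345 -0.052 ] z [0.0433 0.0485]
stapler scene 257 433.5 -54.0 25.1 136.1 4.59 mean [ 0.4316 -0.0592] z [0.0439 0.051 ]
er top 564 460.2 123.0 179.5 179.6 89.92 mean [0.4515 0.1404] z [0.011  0.0156]
er scene 293 459.9 123.9 178.0 179.0 89.93 mean [0.4651 0.1364] z [0.0115 0.0168]
clip top 478 485.5 -317.9 66.7 49.7 82.52 mean [ 0.4862 -0.3179] z [0.0243 0.0286]
clip scene 370 486.7 -318.8 71.9 52.3 82.79 mean [ 0.4842 -0.3208] z [0.0255 0.0295]
```

View pics/oA.png

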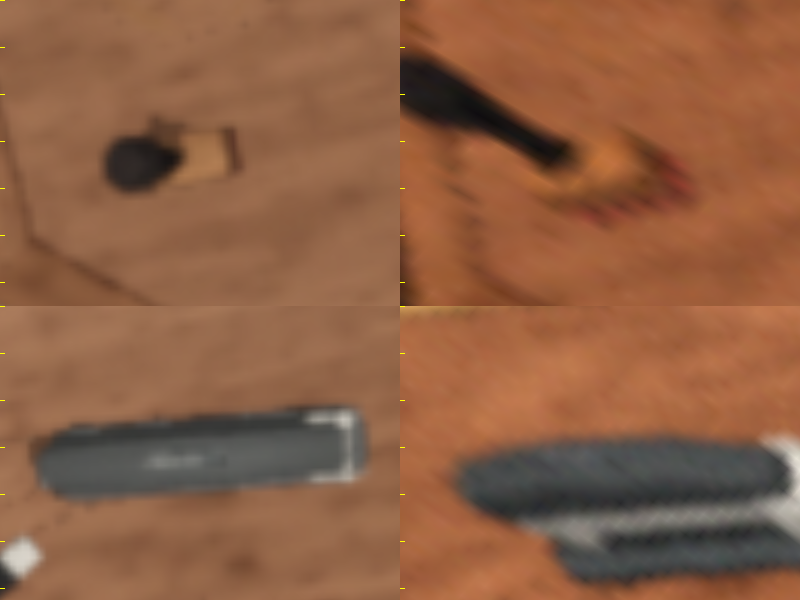

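View pics/oB.png

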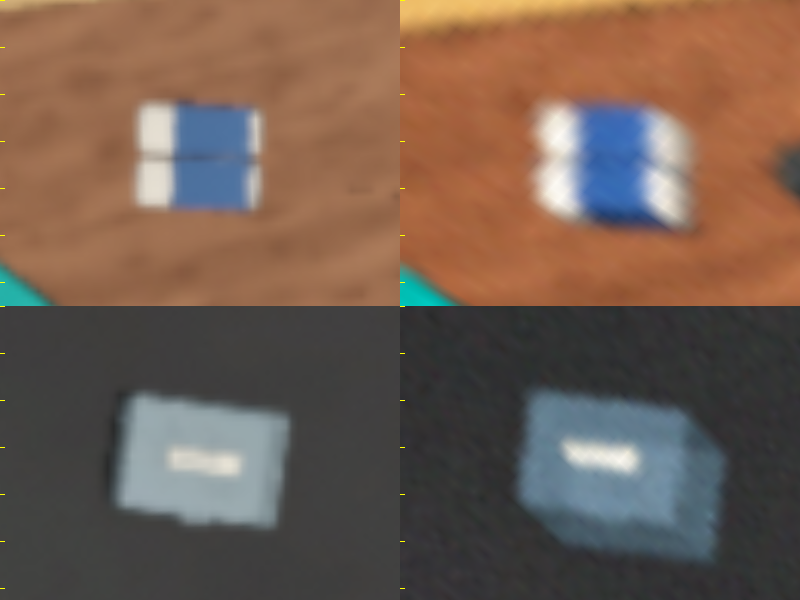

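Run:
```python
from h import *
c=load('top',0); P=cloud(c)
from scipy.optimize import least_squares, minimize
# marks fit: ortho at z=.006, gray, template score by darkness along lines
S=2000;x0,x1,y0,y1=.5,.78,-.15,.32
for n in('top','scene'):
    c=load(n,0)
    o=ortho(c,x0,x1,y0,y1,.006,S); g=cv2.cvtColor(o,cv2.COLOR_RGB2GRAY).astype(np.float32)
    d=np.clip(cv2.GaussianBlur(g,(0,0),14)-g,0,None); d=cv2.GaussianBlur(d,(0,0),1.2)
    pts=[]
    for my in(.1275,.0425,-.0425,-.1275):
        for t in np.linspace(-.072,.072,73): pts.append((-.01+t,my))
        for t in np.linspace(-.018,.018,19): pts.append((-.01,my+t))
    pts=np.array(pts)
    def tr(p,q):
        a=p[2];R=np.array([[np.cos(a),-np.sin(a)],[np.sin(a),np.cos(a)]]);return q@R.T+p[:2]
    def cost(p):
        w=tr(p,pts); u=((y1-w[:,1])*S).astype(np.float32)[None];v=((x1-w[:,0])*S).astype(np.float32)[None]
        return -cv2.remap(d,u,v,cv2.INTER_LINEAR).mean()
    best=min((minimize(cost,[bx,by,a],method='Nelder-Mead',options=dict(initial_simplex=[[bx,by,a],[bx+.006,by,a],[bx,by+.006,a],[bx,by,a+.03]])) for bx in(.632,.638,.644) for by in(.08,.085,.09) for a in(.08,.1,.12)),key=lambda r:r.fun)
    print(n,best.x.round(4),best.fun); p=best.x
    M=np.array([(-.01,m) for m in(.1275,.0425,-.0425,-.1275)]); print(tr(p,M).round(4))
    # knob
c=load('top',0);P=cloud(c)
for nm,x,y in[('stamp',.442,.347)]:
    m=(abs(P[...,0]-x)<.04)&(abs(P[...,1]-y)<.04)
    for lo,hi in((.012,.022),(.022,.04),(.04,.055),(.055,.075)):
        for n in('top','scene'):
            P=cloud(load(n,0)); m=(abs(P[...,0]-x)<.04)&(abs(P[...,1]-y)<.04)&(P[...,2]>lo)&(P[...,2]<hi)
            q=P[m]; 
            if len(q): print(n,lo,hi,len(q),q.mean(0).round(4),q.min(0).round(4),q.max(0).round(4))
for n in('top','scene'):
    P=cloud(load(n,0)); m=(abs(P[...,0]-.46)<.04)&(abs(P[...,1]-.123)<.045)&(P[...,2]>.006)
    print('er',n,cv2.minAreaRect(P[m][:,:2].astype(np.float32)*1000),P[m].mean(0))
```

```text
top [0.6357 0.0855 0.1116] -21.999759674072266
[[ 0.6115  0.2111]
 [ 0.621   0.1266]
 [ 0.6305  0.0421]
 [ 0.6399 -0.0424]]
scene [0.637  0.0869 0.1137] -12.486307144165039
[[ 0.6126  0.2124]
 [ 0.6222  0.128 ]
 [ 0.6319  0.0435]
 [ 0.6415 -0.041 ]]
top 0.012 0.022 86 [0.4406 0.346  0.017 ] [0.4279 0.3323 0.012 ] [0.4524 0.3634 0.0217]
scene 0.012 0.022 45 [0.4373 0.3504 0.0164] [0.4243 0.33   0.0122] [0.4536 0.3793 0.0214]
top 0.022 0.04 6 [0.4385 0.3545 0.0252] [0.4338 0.3525 0.0223] [0.4441 0.3576 0.0291]
scene 0.022 0.04 14 [0.4378 0.3537 0.0304] [0.4322 0.35   0.0232] [0.4451 0.3598 0.0387]
top 0.04 0.055 12 [0.4413 0.3499 0.0514] [0.4298 0.3464 0.0465] [0.4499 0.3582 0.0544]
scene 0.04 0.055 23 [0.4361 0.3503 0.0496] [0.4269 0.341  0.0417] [0.4489 0.3595 0.0547]
top 0.055 0.075 74 [0.4387 0.3566 0.0609] [0.4271 0.3461 0.0551] [0.4501 0.368  0.0676]
scene 0.055 0.075 22 [0.4374 0.3541 0.06  ] [0.4274 0.3457 0.0556] [0.4476 0.369  0.0658]
er top ((457.9300537109375, 123.48016357421875), (42.374969482421875, 52.62362289428711), 1.4364985227584839) [0.4576473  0.12330138 0.01153979]
er scene ((459.10919189453125, 121.08477783203125), (56.14990234375, 44.314605712890625), 83.85591888427734) [0.45661348 0.12020197 0.01303313]
```

```bash
cat > ov.py <<'E'
from h import *
def box(x,y,yaw,w,l,z0,z1):
    a=np.deg2rad(yaw);R=np.array([[np.cos(a),-np.sin(a)],[np.sin(a),np.cos(a)]])
    q=np.array([(-w/2,-l/2),(w/2,-l/2),(w/2,l/2),(-w/2,l/2)])@R.T+[x,y]
    return [np.c_[q,np.full(4,z)] for z in(z0,z1)]
def overlay(c,boxes,cx,cy,cz,half,size=400):
    u,v=proj(c,[[cx,cy,cz]])[0]; k=size/(2*half)
    M=np.array([[k,0,size/2-k*u],[0,k,size/2-k*v]])
    # pixel centres: warp maps integer coordinates
    o=cv2.warpAffine(c['img'],M,(size,size),flags=cv2.INTER_CUBIC)
    for b in boxes:
        for f,col in zip(b,((255,255,0),(0,255,0))):
            p=proj(c,f)@M[:,:2].T+M[:,2]
            cv2.polylines(o,[np.round(p*8).astype(np.int32)],True,col,1,cv2.LINE_AA,3)
    return o
def sheet(i,boxes,cx,cy,cz,half=(26,35)):
    return np.hstack([overlay(load(n,i),boxes,cx,cy,cz,h) for n,h in zip(('top','scene'),half)])
E
python3 - <<'E'
from ov import *
A=sheet(0,[box(.4395,.356,14,.025,.048,0,.018),box(.4395,.356,14,.024,.024,.055,.065)],.44,.355,.02,(20,20))
B=sheet(0,[box(.4345,-.053,90+4.7,.034,.145,0,.008),box(.4345,-.053,94.7-180,.024,.145,.024,.047)],.4345,-.053,.02,(38,45))
cv2.imwrite('pics/ov1.png',cv2.resize(np.vstack([A,B]),None,fx=.75,fy=.75)[:,:,::-1])
A=sheet(0,[box(.459,.1225,0,.044,.052,0,.013)],.459,.1225,.01,(24,24))
B=sheet(0,[box(.486,-.318,-7.4,.048,.066,0.003,.025)],.486,-.318,.01,(24,24))
cv2.imwrite('pics/ov2.png',cv2.resize(np.vstack([A,B]),None,fx=.75,fy=.75)[:,:,::-1])
E
```

```text
(no output)
```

View pics/ov1.png

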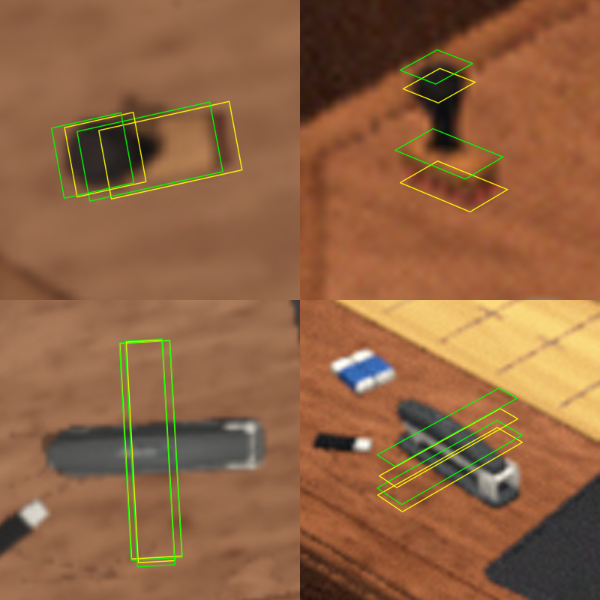

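View pics/ov2.png

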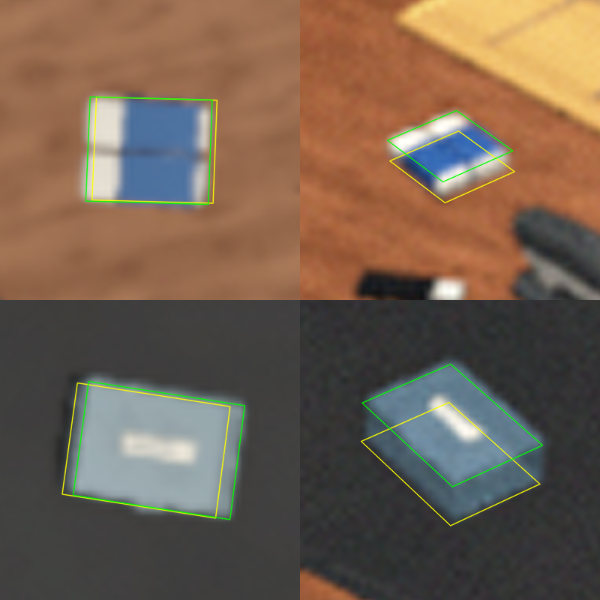

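Run:
```python
from ov import *
t=[]
for yaw in(3,8):
  t.append(sheet(0,[box(.4385,.3545,yaw,.025,.048,0,.018)],.44,.350,.01,(14,14)))
cv2.imwrite('pics/ov3.png',cv2.resize(np.vstack(t),(600,600))[:,:,::-1])
A=sheet(0,[box(.434,-.054,4.7,.034,.145,0,.008),box(.434,-.054,4.7,.024,.145,.024,.047)],.4345,-.053,.02,(34,40))
B=sheet(0,[box(.4585,.1235,-1,.044,.052,0,.013)],.459,.1225,.01,(20,20))
cv2.imwrite('pics/ov4.png',cv2.resize(np.vstack([A,B]),None,fx=.75,fy=.75)[:,:,::-1])
```

```text
(no output)
```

View pics/ov3.png

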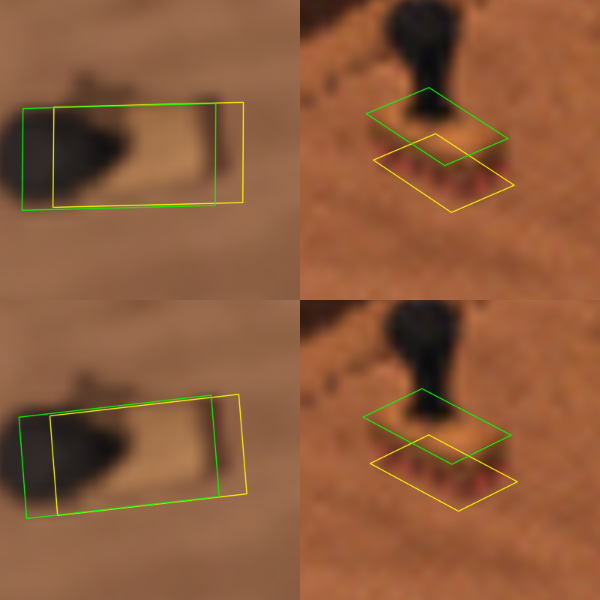

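View pics/ov4.png

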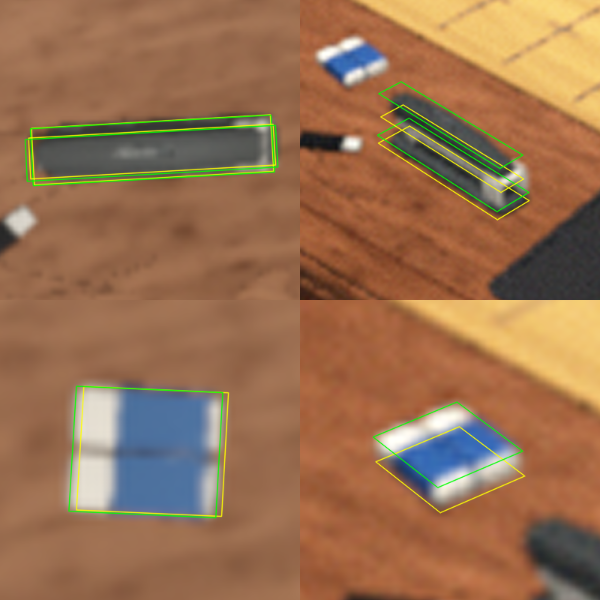

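```bash
cat > mv.py <<'E'
import sys, numpy as np
from scipy.spatial.transform import Rotation as Ro
from cell import status
s=status.observe()
p=np.array(s['tool_pos']);R=Ro.from_euler('xyz',s['tool_rot'])
print('t',round(s['time'],2),'p',p.round(4),'rpy',np.rad2deg(s['tool_rot']).round(2),'F',np.round(s['contact_force'],1),'op',round(s['opening'],4))
a=[float(v) for v in sys.argv[1:]]
for i in range(0,len(a)-3,4):
    x,y,z,yaw=a[i:i+4]
    T=Ro.from_euler('xyz',[180,0,yaw],degrees=True)
    print(a[i:i+4],'shift',R.inv().apply(np.array([x,y,z])-p).round(4),'turn',(R.inv()*T).as_rotvec().round(4),'dist',np.linalg.norm(np.array([x,y,z])-p).round(3))
E
python3 mv.py .4395 .357 .15 95 .4395 .357 .10 95
```

```text
t 0.1 p [0.1367 0.5065 0.2261] rpy [-1.7992e+02 -1.0000e-02  1.6489e+02] F [ 0.6 -0.5  0.6] op 0.0917
[0.4395, 0.357, 0.15, 95.0] shift [-0.3313 -0.0653  0.0761] turn [-1.3000e-03  6.0000e-04  1.2197e+00] dist 0.346
[0.4395, 0.357, 0.1, 95.0] shift [-0.3313 -0.0652  0.1261] turn [-1.3000e-03  6.0000e-04  1.2197e+00] dist 0.36
```

Call:
{"name": "jog_arm", "arguments": {
  "series": [
    [0,[-0.331,-0.066,0.077],[0,0,1.22]],
    [0,[-0.331,-0.066,0.077],[0,0,1.22]],
    [0,[-0.331,-0.066,0.077],[0,0,1.22]],
    [0,[-0.331,-0.066,0.077],[0,0,1.22]],
    [0,[-0.331,-0.066,0.077],[0,0,1.22]],
    [0,[-0.331,-0.066,0.077],[0,0,1.22]],
    [0,[-0.331,-0.066,0.077],[0,0,1.22]],
    [0,[-0.331,-0.066,0.077],[0,0,1.22]],
    [0,[-0.331,-0.066,0.077],[0,0,1.22]],
    [0,[-0.331,-0.066,0.077],[0,0,1.22]],
    [0,[-0.331,-0.066,0.077],[0,0,1.22]],
    [0,[-0.331,-0.066,0.077],[0,0,1.22]]
  ],
  "squeeze": 20
}}

```text
time: 1.1
tool_pos: [0.439, 0.3566, 0.1493]
tool_rot: [-3.141, 0.0, 1.66]
contact_force: [0.2, 0.7, -0.4]
opening: 0.0458
```

Call:
{"name": "jog_arm", "arguments": {
  "series": [
    [0,[0,0,0],[0,0,0]],
    [0,[0,0,0],[0,0,0]]
  ]
}}

```text
time: 1.27
tool_pos: [0.4386, 0.3573, 0.1499]
tool_rot: [3.141, -0.0, 1.661]
contact_force: [0.4, 0.3, -0.5]
opening: 0.0461
```

```bash
python3 mv.py .4395 .357 .15 95 .4395 .357 .10 95
python3 - <<'E'
from ov import *
grab('top',1);grab('scene',1)
o=sheet(1,[box(.4395,.357,5,.025,.048,0,.018)],.44,.35,.05,(35,50))
cv2.imwrite('pics/a1.png',o[:,:,::-1])
E
```

```text
t 1.27 p [0.4386 0.3573 0.1499] rpy [ 1.7999e+02 -1.0000e-02  9.5170e+01] F [ 0.4  0.3 -0.5] op 0.0461
[0.4395, 0.357, 0.15, 95.0] shift [-0.0004  0.0009 -0.0001] turn [ 0.0002 -0.0002  0.0029] dist 0.001
[0.4395, 0.357, 0.1, 95.0] shift [-0.0004  0.0009  0.0499] turn [ 0.0002 -0.0002  0.0029] dist 0.05
```

View pics/a1.png

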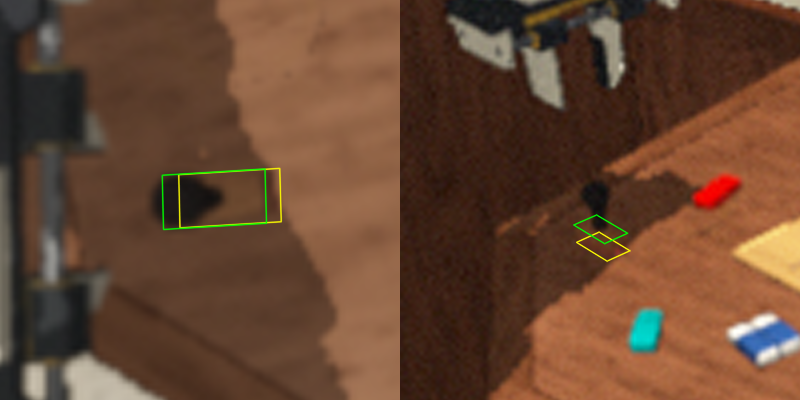

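Call:
{"name": "jog_arm", "arguments": {
  "series": [
    [0,[0,0,0.03],[0,0,0]],
    [0,[0,0,0.06],[0,0,0]],
    [0,[0,0,0.09],[0,0,0]],
    [0,[0,0,0.115],[0,0,0]],
    [0,[0,0,0.13],[0,0,0]],
    [0,[0,0,0.138],[0,0,0]],
    [0,[0,0,0.142],[0,0,0]],
    [0,[0,0,0.142],[0,0,0]],
    [0,[0,0,0.142],[0,0,0]]
  ]
}}

```text
time: 2.12
tool_pos: [0.4398, 0.3574, 0.0087]
tool_rot: [3.14, -0.001, 1.658]
contact_force: [0.5, 0.3, -1.2]
opening: 0.0461
```

Call:
{"name": "jog_arm", "arguments": {
  "series": [
    [-0.4,[0,0,0],[0,0,0]],
    [-0.6,[0,0,0],[0,0,0]],
    [-1,[0,0,0],[0,0,0]],
    [-1,[0,0,0],[0,0,0]],
    [-1,[0,0,0],[0,0,0]],
    [-1,[0,0,0],[0,0,0]],
    [-1,[0,0,0],[0,0,0]],
    [-1,[0,0,0],[0,0,0]]
  ]
}}

```text
time: 2.78
tool_pos: [0.4395, 0.357, 0.0083]
tool_rot: [3.141, -0.0, 1.658]
contact_force: [-0.3, -0.3, 6.4]
opening: 0.0228
```

Call:
{"name": "jog_arm", "arguments": {
  "series": [
    [-1,[0,0,-0.01],[0,0,0]],
    [-1,[0,0,-0.03],[0,0,0]],
    [-1,[0,0,-0.06],[0,0,0]],
    [-1,[0,0,-0.09],[0,0,0]],
    [-1,[0,0,-0.11],[0,0,0]],
    [-1,[0,0,-0.11],[0,0,0]],
    [-1,[0,0,-0.11],[0,0,0]]
  ]
}}

```text
time: 3.37
tool_pos: [0.4396, 0.3571, 0.119]
tool_rot: [3.139, -0.001, 1.658]
contact_force: [0.3, -0.7, -0.6]
opening: 0.0228
```

```bash
python3 mv.py .64 -.0415 .12 6.45
python3 - <<'E'
from ov import *
grab('top',2);grab('scene',2)
o=sheet(2,[],.44,.35,.12,(40,40))
cv2.imwrite('pics/a2.png',o[:,:,::-1])
E
```

```text
t 3.37 p [0.4396 0.3571 0.119 ] rpy [ 1.7987e+02 -7.0000e-02  9.4990e+01] F [ 0.3 -0.7 -0.6] op 0.0228
[0.64, -0.0415, 0.12, 6.45] shift [-0.4145  0.165  -0.0011] turn [ 8.0000e-04 -2.6000e-03  1.5452e+00] dist 0.446
```

View pics/a2.png

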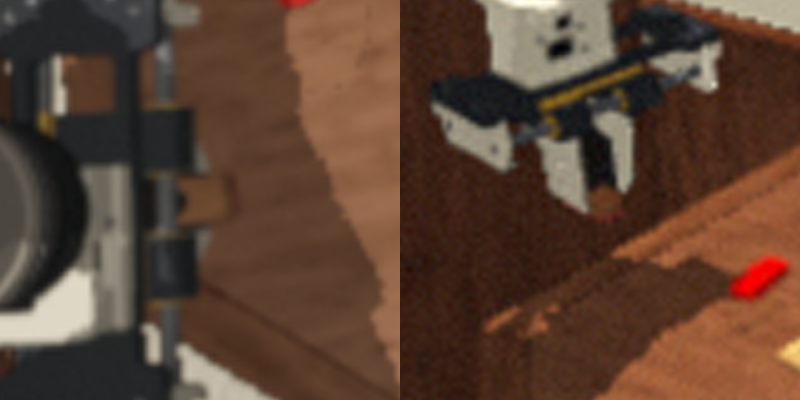

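Call:
{"name": "jog_arm", "arguments": {
  "series": [
    [-1,[-0.415,0.165,0],[0,0,1.546]],
    [-1,[-0.415,0.165,0],[0,0,1.546]],
    [-1,[-0.415,0.165,0],[0,0,1.546]],
    [-1,[-0.415,0.165,0],[0,0,1.546]],
    [-1,[-0.415,0.165,0],[0,0,1.546]],
    [-1,[-0.415,0.165,0],[0,0,1.546]],
    [-1,[-0.415,0.165,0],[0,0,1.546]],
    [-1,[-0.415,0.165,0],[0,0,1.546]],
    [-1,[-0.415,0.165,0],[0,0,1.546]],
    [-1,[-0.415,0.165,0],[0,0,1.546]],
    [-1,[-0.415,0.165,0],[0,0,1.546]],
    [-1,[-0.415,0.165,0],[0,0,1.546]]
  ]
}}

```text
time: 4.47
tool_pos: [0.6409, -0.0485, 0.1153]
tool_rot: [3.14, 0.002, 0.146]
contact_force: [-1.6, 0.4, -0.8]
opening: 0.0227
```

Call:
{"name": "jog_arm", "arguments": {
  "series": [
    [-1,[0,0,0],[0,0,0]],
    [-1,[0,0,0],[0,0,0]]
  ]
}}

```text
time: 4.63
tool_pos: [0.6386, -0.0421, 0.1158]
tool_rot: [-3.14, 0.003, 0.161]
contact_force: [-0.4, 1.0, -1.3]
opening: 0.0224
```

```bash
python3 mv.py .6405 -.0418 .12 6.45 .6405 -.0418 .015 6.45
python3 - <<'E'
from ov import *
grab('top',3);grab('scene',3)
o=sheet(3,[box(.6405,-.0418,96.45,.025,.048,.006,.024),box(.6405,-.0418,96.45,.025,.048,.112,.130)],.64,-.04,.08,(40,60))
cv2.imwrite('pics/a3.png',o[:,:,::-1])
E
```

```text
t 4.63 p [ 0.6386 -0.0421  0.1158] rpy [-179.9     0.2     9.22] F [-0.4  1.  -1.3] op 0.0224
[0.6405, -0.0418, 0.12, 6.45] shift [ 0.0019  0.     -0.0042] turn [-0.0016  0.0035  0.0484] dist 0.005
[0.6405, -0.0418, 0.015, 6.45] shift [0.0023 0.0002 0.1008] turn [-0.0016  0.0035  0.0484] dist 0.101
```

View pics/a3.png

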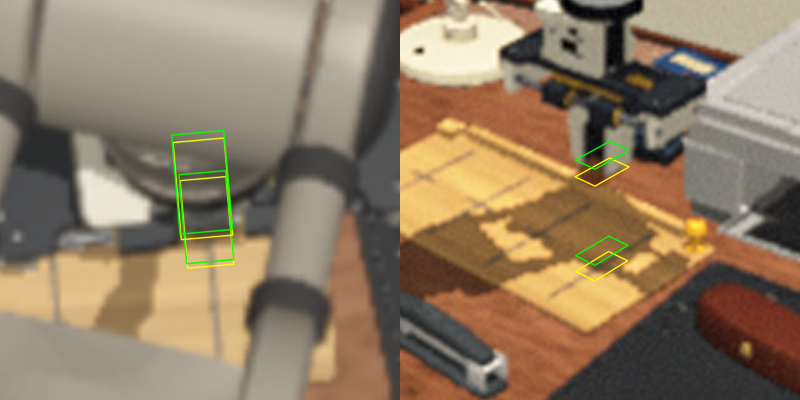

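Call:
{"name": "jog_arm", "arguments": {
  "series": [
    [-1,[0.002,0,0],[0,0,0.048]],
    [-1,[0.002,0,0.03],[0,0,0.048]],
    [-1,[0.002,0,0.06],[0,0,0.048]],
    [-1,[0.002,0,0.075],[0,0,0.048]],
    [-1,[0.002,0,0.085],[0,0,0.048]],
    [-1,[0.002,0,0.085],[0,0,0.048]],
    [-1,[0.002,0,0.085],[0,0,0.048]]
  ]
}}

```text
time: 5.32
tool_pos: [0.6418, -0.0412, 0.033]
tool_rot: [-3.142, -0.0, 0.112]
contact_force: [0.2, 0.1, -0.6]
opening: 0.0229
```

```bash
python3 mv.py .6405 -.0418 .015 6.45;python3 - <<'E'
from ov import *
grab('top',4);grab('scene',4)
o=sheet(4,[box(.6405,-.0418,96.45,.025,.048,.022,.040)],.64,-.04,.03,(30,30))
cv2.imwrite('pics/a4.png',o[:,:,::-1])
E
```

```text
t 5.32 p [ 0.6418 -0.0412  0.033 ] rpy [-1.7999e+02 -1.0000e-02  6.4100e+00] F [ 0.2  0.1 -0.6] op 0.0229
[0.6405, -0.0418, 0.015, 6.45] shift [-0.0013  0.0004  0.018 ] turn [-0.0001 -0.0001 -0.0007] dist 0.018
```

View pics/a4.png

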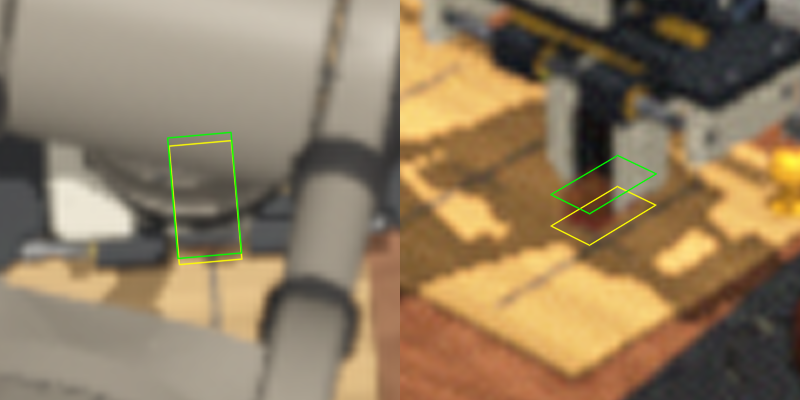

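Call:
{"name": "jog_arm", "arguments": {
  "series": [
    [-1,[-0.001,0,0.01],[0,0,0]],
    [-1,[-0.001,0,0.015],[0,0,0]],
    [-1,[-0.001,0,0.0175],[0,0,0]],
    [-1,[-0.001,0,0.0175],[0,0,0]],
    [-1,[-0.001,0,0.0175],[0,0,0]]
  ]
}}

```text
time: 5.83
tool_pos: [0.6406, -0.0421, 0.0151]
tool_rot: [-3.141, 0.0, 0.11]
contact_force: [0.9, 0.0, -0.6]
opening: 0.0224
```

Call:
{"name": "jog_arm", "arguments": {
  "series": [
    [-1,[0,0,0.001],[0,0,0]],
    [-1,[0,0,0.001],[0,0,0]],
    [-0.35,[0,0,0.001],[0,0,0]],
    [-0.2,[0,0,0.001],[0,0,0]],
    [-0.1,[0,0,0.001],[0,0,0]],
    [-0.1,[0,0,0.001],[0,0,0]],
    [-0.1,[0,0,0.001],[0,0,0]]
  ]
}}

```text
time: 6.42
tool_pos: [0.6407, -0.042, 0.0143]
tool_rot: [-3.142, -0.0, 0.11]
contact_force: [0.1, -0.3, -0.0]
opening: 0.0412
```

Call:
{"name": "jog_arm", "arguments": {
  "series": [
    [-0.1,[0,0,-0.02],[0,0,0]],
    [-0.1,[0,0,-0.05],[0,0,0]],
    [-0.1,[0,0,-0.08],[0,0,0]],
    [-0.1,[0,0,-0.11],[0,0,0]],
    [-0.1,[0,0,-0.11],[0,0,0]]
  ]
}}

```text
time: 6.83
tool_pos: [0.644, -0.0426, 0.1312]
tool_rot: [3.138, -0.011, 0.11]
contact_force: [1.5, -1.1, 0.8]
opening: 0.0414
```

```bash
python3 mv.py .434 -.054 .12 94.7
```

```text
t 6.83 p [ 0.644  -0.0426  0.1312] rpy [179.81  -0.64   6.29] F [ 1.5 -1.1  0.8] op 0.0414
[0.434, -0.054, 0.12, 94.7] shift [-0.2101 -0.0117  0.0089] turn [ 0.0112 -0.0063 -1.543 ] dist 0.211
```

Call:
{"name": "jog_arm", "arguments": {
  "series": [
    [-0.1,[-0.04,-0.002,0],[0,0,-0.12]],
    [-0.1,[-0.21,-0.012,0.009],[0,0,-1.543]],
    [-0.1,[-0.21,-0.012,0.009],[0,0,-1.543]],
    [-0.1,[-0.21,-0.012,0.009],[0,0,-1.543]],
    [-0.1,[-0.21,-0.012,0.009],[0,0,-1.543]],
    [-0.1,[-0.21,-0.012,0.009],[0,0,-1.543]],
    [-0.1,[-0.21,-0.012,0.009],[0,0,-1.543]],
    [-0.1,[-0.21,-0.012,0.009],[0,0,-1.543]],
    [-0.1,[-0.21,-0.012,0.009],[0,0,-1.543]],
    [-0.1,[-0.21,-0.012,0.009],[0,0,-1.543]],
    [-0.1,[-0.21,-0.012,0.009],[0,0,-1.543]],
    [-0.1,[-0.21,-0.012,0.009],[0,0,-1.543]]
  ]
}}

```text
time: 7.83
tool_pos: [0.4305, -0.0531, 0.1151]
tool_rot: [3.141, -0.0, 1.611]
contact_force: [0.5, -0.0, -0.0]
opening: 0.0411
```

```bash
python3 mv.py .434 -.054 .12 94.7;python3 - <<'E'
from ov import *
grab('top',5);grab('scene',5)
o=sheet(5,[box(.6405,-.0418,96.45,.025,.048,.006,.024)],.64,-.04,.03,(20,22))
cv2.imwrite('pics/a5.png',o[:,:,::-1])
E
```

```text
t 7.83 p [ 0.4305 -0.0531  0.1151] rpy [179.99  -0.    92.3 ] F [ 0.5 -0.  -0. ] op 0.0411
[0.434, -0.054, 0.12, 94.7] shift [-0.001   0.0035 -0.0049] turn [ 0.0001 -0.0001 -0.0419] dist 0.006
```

View pics/a5.png

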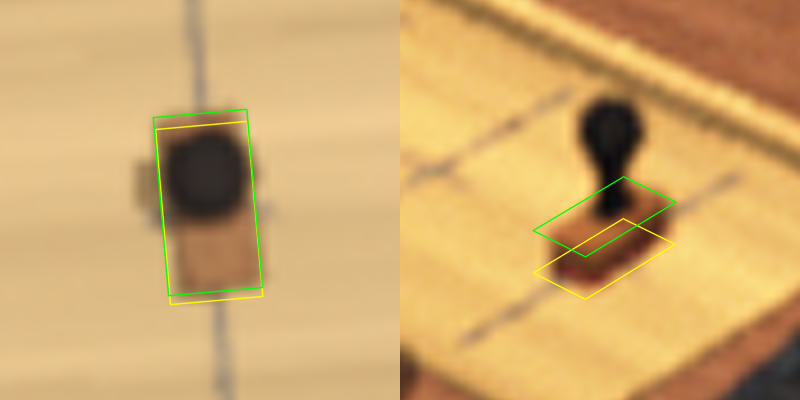

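Call:
{"name": "jog_arm", "arguments": {
  "series": [
    [-0.1,[-0.001,0.0035,0],[0,0,-0.042]],
    [-0.1,[-0.001,0.0035,0.03],[0,0,-0.042]],
    [-0.1,[-0.001,0.0035,0.06],[0,0,-0.042]],
    [-0.1,[-0.001,0.0035,0.08],[0,0,-0.042]],
    [-0.1,[-0.001,0.0035,0.093],[0,0,-0.042]],
    [-0.1,[-0.001,0.0035,0.099],[0,0,-0.042]],
    [-0.1,[-0.001,0.0035,0.099],[0,0,-0.042]],
    [-0.1,[-0.001,0.0035,0.099],[0,0,-0.042]]
  ]
}}

```text
time: 8.6
tool_pos: [0.4344, -0.0541, 0.0165]
tool_rot: [3.141, -0.0, 1.645]
contact_force: [0.8, -0.8, 1.0]
opening: 0.0413
```

Call:
{"name": "jog_arm", "arguments": {
  "series": [
    [-0.3,[0,0,0],[0,0,0]],
    [-0.5,[0,0,0],[0,0,0]],
    [-1,[0,0,0],[0,0,0]],
    [-1,[0,0,0],[0,0,0]],
    [-1,[0,0,0],[0,0,0]],
    [-1,[0,0,0],[0,0,0]],
    [-1,[0,0,0],[0,0,0]]
  ],
  "squeeze": 30
}}

```text
time: 9.18
tool_pos: [0.4349, -0.0542, 0.0169]
tool_rot: [3.14, 0.001, 1.647]
contact_force: [0.5, -0.0, 5.7]
opening: 0.0219
```

Call:
{"name": "jog_arm", "arguments": {
  "series": [
    [-1,[0,0,-0.01],[0,0,0]],
    [-1,[0,0,-0.03],[0,0,0]],
    [-1,[0,0,-0.06],[0,0,0]],
    [-1,[0,0,-0.09],[0,0,0]],
    [-1,[0,0,-0.11],[0,0,0]],
    [-1,[0,0,-0.11],[0,0,0]]
  ]
}}

```text
time: 9.68
tool_pos: [0.436, -0.0545, 0.1296]
tool_rot: [3.135, 0.002, 1.647]
contact_force: [1.3, 0.2, -1.9]
opening: 0.0214
```

```bash
python3 mv.py .631 .0427 .12 6.45;python3 - <<'E'
from ov import *
grab('top',6);grab('scene',6)
o=sheet(6,[],.434,-.054,.12,(50,60))
cv2.imwrite('pics/a6.png',o[:,:,::-1])
E
```

```text
t 9.68 p [ 0.436  -0.0545  0.1296] rpy [1.7964e+02 1.4000e-01 9.4360e+01] F [ 1.3  0.2 -1.9] op 0.0214
[0.631, 0.0427, 0.12, 6.45] shift [0.0822 0.2018 0.0106] turn [ 0.0068 -0.0029  1.5343] dist 0.218
```

View pics/a6.png

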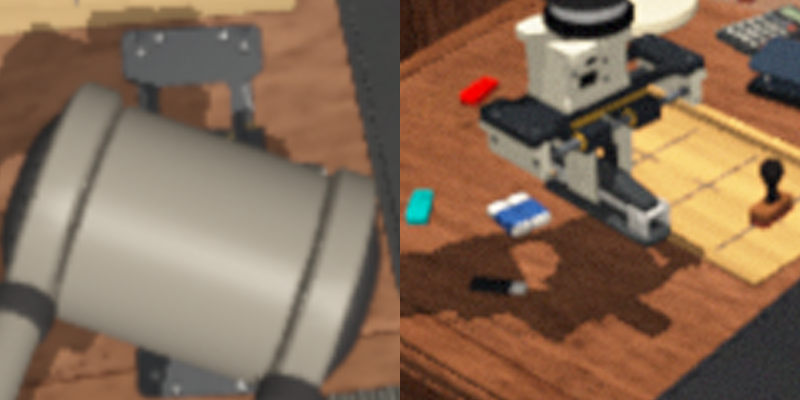

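Call:
{"name": "jog_arm", "arguments": {
  "series": [
    [-1,[0.082,0.202,0.01],[0.007,-0.003,1.534]],
    [-1,[0.082,0.202,0.01],[0.007,-0.003,1.534]],
    [-1,[0.082,0.202,0.01],[0.007,-0.003,1.534]],
    [-1,[0.082,0.202,0.01],[0.007,-0.003,1.534]],
    [-1,[0.082,0.202,0.01],[0.007,-0.003,1.534]],
    [-1,[0.082,0.202,0.01],[0.007,-0.003,1.534]],
    [-1,[0.082,0.202,0.01],[0.007,-0.003,1.534]],
    [-1,[0.082,0.202,0.01],[0.007,-0.003,1.534]],
    [-1,[0.082,0.202,0.01],[0.007,-0.003,1.534]],
    [-1,[0.082,0.202,0.01],[0.007,-0.003,1.534]],
    [-1,[0.082,0.202,0.01],[0.007,-0.003,1.534]],
    [-1,[0.082,0.202,0.01],[0.007,-0.003,1.534]]
  ]
}}

```text
time: 10.78
tool_pos: [0.6278, 0.0431, 0.1129]
tool_rot: [-3.138, 0.011, 0.143]
contact_force: [-0.7, 0.0, -2.0]
opening: 0.0218
```

Call:
{"name": "jog_arm", "arguments": {
  "series": [
    [-1,[0,0,0],[0,0,0.05]],
    [-1,[0,0,0],[0,0,0.05]]
  ]
}}

```text
time: 10.95
tool_pos: [0.6279, 0.0431, 0.1132]
tool_rot: [-3.138, 0.011, 0.098]
contact_force: [0.4, 0.6, -2.4]
opening: 0.0215
```

```bash
python3 mv.py .6305 .0427 .04 6.45
```

```text
t 10.95 p [0.6279 0.0431 0.1132] rpy [-179.82    0.64    5.6 ] F [ 0.4  0.6 -2.4] op 0.0215
[0.6305, 0.0427, 0.04, 6.45] shift [0.0034 0.0009 0.0731] turn [-0.0033  0.0112 -0.0149] dist 0.073
```

Call:
{"name": "jog_arm", "arguments": {
  "series": [
    [-1,[0.003,0.001,0.02],[-0.003,0.011,-0.015]],
    [-1,[0.003,0.001,0.05],[-0.003,0.011,-0.015]],
    [-1,[0.003,0.001,0.068],[-0.003,0.011,-0.015]],
    [-1,[0.003,0.001,0.073],[-0.003,0.011,-0.015]],
    [-1,[0.003,0.001,0.073],[-0.003,0.011,-0.015]],
    [-1,[0.003,0.001,0.073],[-0.003,0.011,-0.015]]
  ]
}}

```text
time: 11.45
tool_pos: [0.632, 0.0425, 0.043]
tool_rot: [3.141, -0.004, 0.115]
contact_force: [0.2, -0.2, -1.9]
opening: 0.022
```

```bash
python3 mv.py .6305 .0427 .0235 6.45;python3 - <<'E'
from ov import *
grab('top',7);grab('scene',7)
o=sheet(7,[box(.6305,.0427,96.45,.034,.145,.006,.014)],.63,.043,.03,(50,50))
cv2.imwrite('pics/a7.png',o[:,:,::-1])
E
```

```text
t 11.45 p [0.632  0.0425 0.043 ] rpy [179.98  -0.24   6.61] F [ 0.2 -0.2 -1.9] op 0.022
[0.6305, 0.0427, 0.0235, 6.45] shift [-0.0015 -0.0004  0.0194] turn [ 0.0004 -0.0041  0.0028] dist 0.02
```

View pics/a7.png

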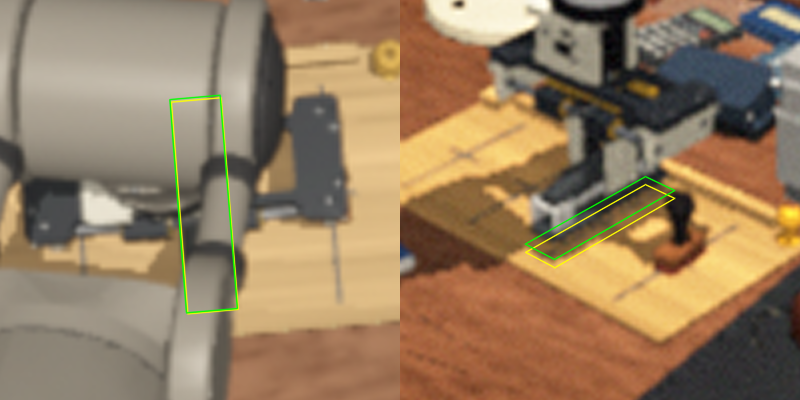

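Call:
{"name": "jog_arm", "arguments": {
  "series": [
    [-1,[-0.001,0,0.008],[0,-0.003,0.002]],
    [-1,[-0.001,0,0.015],[0,-0.003,0.002]],
    [-1,[-0.001,0,0.019],[0,-0.003,0.002]],
    [-1,[-0.001,0,0.0195],[0,-0.003,0.002]],
    [-1,[-0.001,0,0.0195],[0,-0.003,0.002]],
    [-1,[-0.001,0,0.0195],[0,-0.003,0.002]]
  ]
}}

```text
time: 12.05
tool_pos: [0.631, 0.0424, 0.0236]
tool_rot: [3.141, -0.002, 0.113]
contact_force: [0.3, -0.5, -2.3]
opening: 0.0217
```

```bash
python3 mv.py .6305 .0427 .0225 6.45
```

```text
t 12.05 p [0.631  0.0424 0.0236] rpy [ 1.7998e+02 -9.0000e-02  6.4500e+00] F [ 0.3 -0.5 -2.3] op 0.0217
[0.6305, 0.0427, 0.0225, 6.45] shift [-0.0005 -0.0003  0.0011] turn [ 0.0004 -0.0016  0.    ] dist 0.001
```

Call:
{"name": "jog_arm", "arguments": {
  "series": [
    [-1,[0,0,0.001],[0,0,0]],
    [-1,[0,0,0.0015],[0,0,0]],
    [-1,[0,0,0.0015],[0,0,0]],
    [-0.4,[0,0,0.0015],[0,0,0]],
    [-0.2,[0,0,0.0015],[0,0,0]],
    [-0.1,[0,0,0.0015],[0,0,0]],
    [-0.1,[0,0,0.0015],[0,0,0]]
  ]
}}

```text
time: 12.63
tool_pos: [0.6311, 0.0425, 0.0221]
tool_rot: [3.141, -0.002, 0.113]
contact_force: [0.3, 0.5, 0.2]
opening: 0.04
```

Call:
{"name": "jog_arm", "arguments": {
  "series": [
    [-0.1,[0,0,-0.02],[0,0,0]],
    [-0.1,[0,0,-0.05],[0,0,0]],
    [-0.1,[0,0,-0.08],[0,0,0]],
    [-0.1,[0,0,-0.11],[0,0,0]],
    [-0.1,[0,0,-0.11],[0,0,0]],
    [-0.1,[0,0,-0.11],[0,0,0]]
  ]
}}

```text
time: 13.13
tool_pos: [0.632, 0.0424, 0.1343]
tool_rot: [3.14, -0.006, 0.113]
contact_force: [0.3, 0.7, -1.3]
opening: 0.0413
```

```bash
python3 mv.py .486 -.318 .12 82.6
```

```text
t 13.13 p [0.632  0.0424 0.1343] rpy [179.93  -0.35   6.45] F [ 0.3  0.7 -1.3] op 0.0413
[0.486, -0.318, 0.12, 82.6] shift [-0.1856  0.3417  0.0135] turn [ 0.0051 -0.0044 -1.329 ] dist 0.389
```

Call:
{"name": "jog_arm", "arguments": {
  "series": [
    [0.5,[-0.186,0.342,0.013],[0,0,-1.329]],
    [0.5,[-0.186,0.342,0.013],[0,0,-1.329]],
    [0.5,[-0.186,0.342,0.013],[0,0,-1.329]],
    [0.5,[-0.186,0.342,0.013],[0,0,-1.329]],
    [0.5,[-0.186,0.342,0.013],[0,0,-1.329]],
    [0.5,[-0.186,0.342,0.013],[0,0,-1.329]],
    [0.5,[-0.186,0.342,0.013],[0,0,-1.329]],
    [0.5,[-0.186,0.342,0.013],[0,0,-1.329]],
    [0.5,[-0.186,0.342,0.013],[0,0,-1.329]],
    [0.5,[-0.186,0.342,0.013],[0,0,-1.329]],
    [0.5,[-0.186,0.342,0.013],[0,0,-1.329]],
    [0.5,[-0.186,0.342,0.013],[0,0,-1.329]]
  ]
}}

```text
time: 14.13
tool_pos: [0.4824, -0.3201, 0.117]
tool_rot: [-3.141, -0.002, 1.444]
contact_force: [-0.1, 0.5, -0.4]
opening: 0.0687
```

Call:
{"name": "jog_arm", "arguments": {
  "series": [
    [0.5,[0,0,0],[0,0,0]],
    [0.5,[0,0,0],[0,0,0]]
  ]
}}

```text
time: 14.3
tool_pos: [0.4838, -0.3178, 0.1177]
tool_rot: [-3.141, -0.001, 1.44]
contact_force: [-0.6, 0.3, 0.7]
opening: 0.0689
```

```bash
python3 mv.py .486 -.318 .12 82.6;python3 - <<'E'
from ov import *
grab('top',8);grab('scene',8)
o=sheet(8,[box(.6305,.0427,96.45,.034,.145,.006,.014),box(.6405,-.0418,96.45,.025,.048,.006,.024)],.63,.023,.03,(36,40))
cv2.imwrite('pics/a8.png',o[:,:,::-1])
E
```

```text
t 14.3 p [ 0.4838 -0.3178  0.1177] rpy [-1.7999e+02 -8.0000e-02  8.2500e+01] F [-0.6  0.3  0.7] op 0.0689
[0.486, -0.318, 0.12, 82.6] shift [ 0.0001  0.0022 -0.0023] turn [-0.0002 -0.0014 -0.0018] dist 0.003
```

View pics/a8.png

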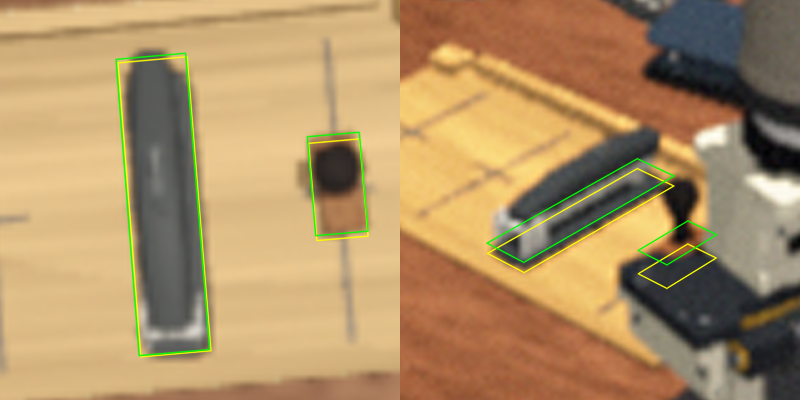

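Call:
{"name": "jog_arm", "arguments": {
  "series": [
    [0.5,[0,0.002,0.03],[0,-0.001,-0.002]],
    [0.5,[0,0.002,0.06],[0,-0.001,-0.002]],
    [0.5,[0,0.002,0.085],[0,-0.001,-0.002]],
    [0.5,[0,0.002,0.102],[0,-0.001,-0.002]],
    [0.5,[0,0.002,0.109],[0,-0.001,-0.002]],
    [0.5,[0,0.002,0.111],[0,-0.001,-0.002]],
    [0.5,[0,0.002,0.111],[0,-0.001,-0.002]],
    [0.5,[0,0.002,0.111],[0,-0.001,-0.002]]
  ]
}}

```text
time: 15.07
tool_pos: [0.4874, -0.3189, 0.0092]
tool_rot: [3.138, 0.002, 1.444]
contact_force: [-0.0, -0.3, 0.4]
opening: 0.0687
```

Call:
{"name": "jog_arm", "arguments": {
  "series": [
    [0.2,[0,0,0],[0,0,0]],
    [0,[0,0,0],[0,0,0]],
    [-1,[0,0,0],[0,0,0]],
    [-1,[0,0,0],[0,0,0]],
    [-1,[0,0,0],[0,0,0]],
    [-1,[0,0,0],[0,0,0]],
    [-1,[0,0,0],[0,0,0]]
  ],
  "squeeze": 20
}}

```text
time: 15.65
tool_pos: [0.4869, -0.3188, 0.0087]
tool_rot: [3.139, 0.002, 1.444]
contact_force: [-0.7, 1.1, 6.4]
opening: 0.0482
```

Call:
{"name": "jog_arm", "arguments": {
  "series": [
    [-1,[0,0,-0.01],[0,0,0]],
    [-1,[0,0,-0.03],[0,0,0]],
    [-1,[0,0,-0.06],[0,0,0]],
    [-1,[0,0,-0.09],[0,0,0]],
    [-1,[0,0,-0.12],[0,0,0]],
    [-1,[0,0,-0.12],[0,0,0]],
    [-1,[0,0,-0.12],[0,0,0]]
  ]
}}

```text
time: 16.23
tool_pos: [0.4871, -0.319, 0.1302]
tool_rot: [3.136, 0.003, 1.444]
contact_force: [-0.1, 0.2, -0.6]
opening: 0.0483
```

```bash
python3 mv.py .6215 .1273 .13 6.45;python3 - <<'E'
from ov import *
grab('top',9);grab('scene',9)
o=sheet(9,[],.486,-.318,.12,(50,50))
cv2.imwrite('pics/a9.png',o[:,:,::-1])
E
```

```text
t 16.23 p [ 0.4871 -0.319   0.1302] rpy [179.7    0.19  82.71] F [-0.1  0.2 -0.6] op 0.0483
[0.6215, 0.1273, 0.13, 6.45] shift [ 0.4598  0.0767 -0.0009] turn [ 6.600e-03 -6.000e-04  1.331e+00] dist 0.466
```

View pics/a9.png

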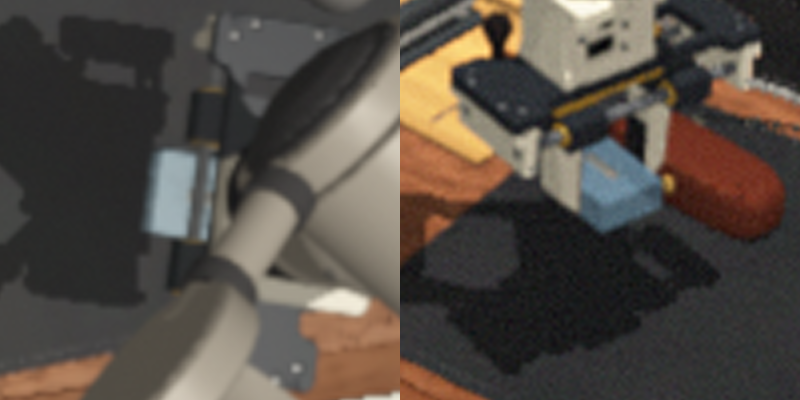

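Call:
{"name": "jog_arm", "arguments": {
  "series": [
    [-1,[0.459,0.077,0],[0.007,0,1.331]],
    [-1,[0.459,0.077,0],[0.007,0,1.331]],
    [-1,[0.459,0.077,0],[0.007,0,1.331]],
    [-1,[0.459,0.077,0],[0.007,0,1.331]],
    [-1,[0.459,0.077,0],[0.007,0,1.331]],
    [-1,[0.459,0.077,0],[0.007,0,1.331]],
    [-1,[0.459,0.077,0],[0.007,0,1.331]],
    [-1,[0.459,0.077,0],[0.007,0,1.331]],
    [-1,[0.459,0.077,0],[0.007,0,1.331]],
    [-1,[0.459,0.077,0],[0.007,0,1.331]],
    [-1,[0.459,0.077,0],[0.007,0,1.331]],
    [-1,[0.459,0.077,0],[0.007,0,1.331]]
  ]
}}

```text
time: 17.33
tool_pos: [0.6203, 0.1293, 0.1257]
tool_rot: [-3.138, 0.006, 0.107]
contact_force: [1.4, 0.0, -1.2]
opening: 0.0483
```

Call:
{"name": "jog_arm", "arguments": {
  "series": [
    [-1,[0,0,0],[0,0,0]],
    [-1,[0,0,0],[0,0,0]]
  ]
}}

```text
time: 17.5
tool_pos: [0.62, 0.1292, 0.1254]
tool_rot: [-3.138, 0.006, 0.117]
contact_force: [-0.1, -0.5, -0.8]
opening: 0.0483
```

```bash
python3 mv.py .6207 .1273 .03 6.45
```

```text
t 17.5 p [0.62   0.1292 0.1254] rpy [-179.79    0.35    6.69] F [-0.1 -0.5 -0.8] op 0.0483
[0.6207, 0.1273, 0.03, 6.45] shift [0.001  0.0023 0.0954] turn [-0.0037  0.0062  0.0042] dist 0.095
```

Call:
{"name": "jog_arm", "arguments": {
  "series": [
    [-1,[0.001,0.002,0.03],[-0.004,0.006,0.004]],
    [-1,[0.001,0.002,0.06],[-0.004,0.006,0.004]],
    [-1,[0.001,0.002,0.085],[-0.004,0.006,0.004]],
    [-1,[0.001,0.002,0.095],[-0.004,0.006,0.004]],
    [-1,[0.001,0.002,0.095],[-0.004,0.006,0.004]],
    [-1,[0.001,0.002,0.095],[-0.004,0.006,0.004]],
    [-1,[0.001,0.002,0.095],[-0.004,0.006,0.004]]
  ]
}}

```text
time: 18.08
tool_pos: [0.6231, 0.1251, 0.0342]
tool_rot: [3.141, -0.006, 0.108]
contact_force: [0.7, 0.1, 0.3]
opening: 0.0481
```

```bash
python3 mv.py .6207 .1273 .012 6.45
```

```text
t 18.08 p [0.6231 0.1251 0.0342] rpy [179.97  -0.34   6.19] F [0.7 0.1 0.3] op 0.0481
[0.6207, 0.1273, 0.012, 6.45] shift [-0.0023 -0.0025  0.0222] turn [ 0.0005 -0.006  -0.0045] dist 0.022
```

Call:
{"name": "jog_arm", "arguments": {
  "series": [
    [-1,[-0.0025,-0.0025,0.01],[0,-0.006,-0.0045]],
    [-1,[-0.0025,-0.0025,0.018],[0,-0.006,-0.0045]],
    [-1,[-0.0025,-0.0025,0.021],[0,-0.006,-0.0045]],
    [-1,[-0.0025,-0.0025,0.0215],[0,-0.006,-0.0045]],
    [-1,[-0.0025,-0.0025,0.0215],[0,-0.006,-0.0045]],
    [-1,[-0.0025,-0.0025,0.0215],[0,-0.006,-0.0045]]
  ]
}}

```text
time: 18.58
tool_pos: [0.6191, 0.128, 0.0115]
tool_rot: [3.141, 0.003, 0.113]
contact_force: [-3.6, 0.9, 4.5]
opening: 0.0486
```

```bash
python3 mv.py .6207 .1273 .0115 6.45
```

```text
t 18.58 p [0.6191 0.128  0.0115] rpy [1.7999e+02 1.6000e-01 6.4900e+00] F [-3.6  0.9  4.5] op 0.0486
[0.6207, 0.1273, 0.0115, 6.45] shift [ 0.0016  0.0008 -0.    ] turn [0.0002 0.0028 0.0008] dist 0.002
```

Call:
{"name": "jog_arm", "arguments": {
  "series": [
    [-1,[0.001,0.0005,-0.003],[0,0.002,0]],
    [-1,[0.001,0.0005,-0.003],[0,0.002,0]],
    [-1,[0.001,0.0005,-0.003],[0,0.002,0]],
    [-1,[0.001,0.0005,-0.003],[0,0.002,0]],
    [-1,[0.001,0.0005,-0.003],[0,0.002,0]]
  ]
}}

```text
time: 19.0
tool_pos: [0.6203, 0.1273, 0.0139]
tool_rot: [3.141, 0.001, 0.113]
contact_force: [-0.6, -0.2, -0.5]
opening: 0.0485
```

```bash
python3 mv.py .6207 .1273 .0115 6.45
```

```text
t 19.0 p [0.6203 0.1273 0.0139] rpy [1.7998e+02 5.0000e-02 6.4700e+00] F [-0.6 -0.2 -0.5] op 0.0485
[0.6207, 0.1273, 0.0115, 6.45] shift [0.0004 0.0001 0.0024] turn [0.0003 0.0008 0.0004] dist 0.002
```

Call:
{"name": "jog_arm", "arguments": {
  "series": [
    [-1,[0.0005,0,0.0015],[0,0,0]],
    [-1,[0.0005,0,0.0025],[0,0,0]],
    [-1,[0.0005,0,0.0025],[0,0,0]],
    [0.15,[0.0005,0,0.0025],[0,0,0]],
    [0.25,[0.0005,0,0.0025],[0,0,0]],
    [0.35,[0.0005,0,0.0025],[0,0,0]],
    [0.35,[0.0005,0,0.0025],[0,0,0]]
  ]
}}

```text
time: 19.58
tool_pos: [0.6209, 0.1274, 0.0117]
tool_rot: [3.141, 0.0, 0.113]
contact_force: [-0.6, -0.1, 0.4]
opening: 0.0612
```

Call:
{"name": "jog_arm", "arguments": {
  "series": [
    [0.35,[0,0,-0.02],[0,0,0]],
    [0.35,[0,0,-0.05],[0,0,0]],
    [0.35,[0,0,-0.08],[0,0,0]],
    [0.35,[0,0,-0.1],[0,0,0]],
    [0.35,[0,0,-0.1],[0,0,0]],
    [0.35,[0,0,-0.1],[0,0,0]]
  ]
}}

```text
time: 20.08
tool_pos: [0.6216, 0.1275, 0.1131]
tool_rot: [3.141, -0.002, 0.113]
contact_force: [0.9, -1.1, -0.6]
opening: 0.0622
```

```bash
python3 mv.py .4585 .1235 .12 89
```

```text
t 20.08 p [0.6216 0.1275 0.1131] rpy [ 1.7997e+02 -1.4000e-01  6.4800e+00] F [ 0.9 -1.1 -0.6] op 0.0622
[0.4585, 0.1235, 0.12, 89.0] shift [-0.1625 -0.0144 -0.0074] turn [ 0.0022 -0.0017 -1.4403] dist 0.163
```

Call:
{"name": "jog_arm", "arguments": {
  "series": [
    [0.35,[-0.1625,-0.0145,-0.007],[0.002,-0.002,-1.44]],
    [0.35,[-0.1625,-0.0145,-0.007],[0.002,-0.002,-1.44]],
    [0.35,[-0.1625,-0.0145,-0.007],[0.002,-0.002,-1.44]],
    [0.35,[-0.1625,-0.0145,-0.007],[0.002,-0.002,-1.44]],
    [0.35,[-0.1625,-0.0145,-0.007],[0.002,-0.002,-1.44]],
    [0.35,[-0.1625,-0.0145,-0.007],[0.002,-0.002,-1.44]],
    [0.35,[-0.1625,-0.0145,-0.007],[0.002,-0.002,-1.44]],
    [0.35,[-0.1625,-0.0145,-0.007],[0.002,-0.002,-1.44]],
    [0.35,[-0.1625,-0.0145,-0.007],[0.002,-0.002,-1.44]],
    [0.35,[-0.1625,-0.0145,-0.007],[0.002,-0.002,-1.44]],
    [0.35,[-0.1625,-0.0145,-0.007],[0.002,-0.002,-1.44]],
    [0.35,[-0.1625,-0.0145,-0.007],[0.002,-0.002,-1.44]]
  ]
}}

```text
time: 21.08
tool_pos: [0.4568, 0.1234, 0.1173]
tool_rot: [-3.136, 0.001, 1.559]
contact_force: [-1.0, 0.5, 0.3]
opening: 0.0619
```

Call:
{"name": "jog_arm", "arguments": {
  "series": [
    [0.35,[0,0,0],[0,0,0]],
    [0.35,[0,0,0],[0,0,0]],
    [0.35,[0,0,0],[0,0,0]]
  ]
}}

```text
time: 21.33
tool_pos: [0.4574, 0.1235, 0.1181]
tool_rot: [-3.137, 0.001, 1.551]
contact_force: [0.4, -0.3, -0.2]
opening: 0.0618
```

```bash
python3 mv.py .4585 .1235 .1 89 .4585 .1235 .003 89;python3 - <<'E'
from ov import *
grab('top',10);grab('scene',10)
o=sheet(10,[box(.6215,.1273,96.45,.048,.066,.006,.028),box(.4585,.1235,-1,.044,.052,0,.013)],.6,.1273,.03,(36,60))
cv2.imwrite('pics/a10.png',o[:,:,::-1])
E
```

```text
t 21.33 p [0.4574 0.1235 0.1181] rpy [-1.7974e+02  4.0000e-02  8.8860e+01] F [ 0.4 -0.3 -0.2] op 0.0618
[0.4585, 0.1235, 0.1, 89.0] shift [0.     0.0012 0.0181] turn [-0.0045  0.0007 -0.0025] dist 0.018
[0.4585, 0.1235, 0.003, 89.0] shift [1.000e-04 1.700e-03 1.151e-01] turn [-0.0045  0.0007 -0.0025] dist 0.115
```

View pics/a10.png

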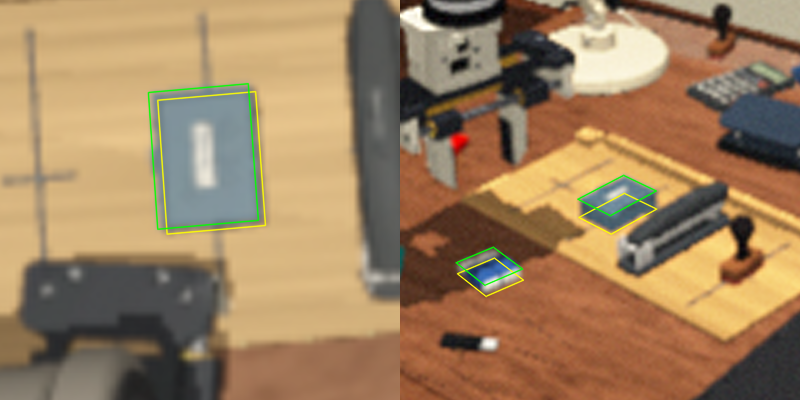

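Call:
{"name": "jog_arm", "arguments": {
  "series": [
    [0.35,[0,0.0015,0.03],[-0.0045,0,-0.002]],
    [0.35,[0,0.0015,0.06],[-0.0045,0,-0.002]],
    [0.35,[0,0.0015,0.09],[-0.0045,0,-0.002]],
    [0.35,[0,0.0015,0.104],[-0.0045,0,-0.002]],
    [0.35,[0,0.0015,0.111],[-0.0045,0,-0.002]],
    [0.35,[0,0.0015,0.113],[-0.0045,0,-0.002]],
    [0.35,[0,0.0015,0.113],[-0.0045,0,-0.002]],
    [0.35,[0,0.0015,0.113],[-0.0045,0,-0.002]],
    [0.35,[0,0.0015,0.113],[-0.0045,0,-0.002]]
  ],
  "squeeze": 15
}}

```text
time: 22.18
tool_pos: [0.4599, 0.1236, 0.0069]
tool_rot: [3.138, 0.0, 1.555]
contact_force: [-0.3, 0.5, 0.1]
opening: 0.0617
```

```bash
python3 mv.py .4585 .1235 .003 89
```

```text
t 22.18 p [0.4599 0.1236 0.0069] rpy [1.7978e+02 2.0000e-02 8.9090e+01] F [-0.3  0.5  0.1] op 0.0617
[0.4585, 0.1235, 0.003, 89.0] shift [-0.0001 -0.0014  0.0039] turn [0.0038 0.0003 0.0015] dist 0.004
```

Call:
{"name": "jog_arm", "arguments": {
  "series": [
    [0.35,[0,-0.001,0.004],[0.004,0,0.001]],
    [0.35,[0,-0.001,0.004],[0.004,0,0.001]],
    [0.1,[0,-0.001,0.004],[0.004,0,0.001]],
    [0,[0,-0.001,0.004],[0.004,0,0.001]],
    [-1,[0,-0.001,0.004],[0.004,0,0.001]],
    [-1,[0,-0.001,0.004],[0.004,0,0.001]],
    [-1,[0,-0.001,0.004],[0.004,0,0.001]],
    [-1,[0,-0.001,0.004],[0.004,0,0.001]],
    [-1,[0,-0.001,0.004],[0.004,0,0.001]]
  ]
}}

```text
time: 22.93
tool_pos: [0.458, 0.1235, 0.0018]
tool_rot: [-3.139, 0.001, 1.554]
contact_force: [0.6, 0.6, 1.5]
opening: 0.0421
```

```bash
python3 mv.py
```

```text
t 22.93 p [0.458  0.1235 0.0018] rpy [-1.7986e+02  3.0000e-02  8.9040e+01] F [0.6 0.6 1.5] op 0.0421
```

Call:
{"name": "jog_arm", "arguments": {
  "series": [
    [-1,[0,0,-0.005],[0,0,0]],
    [-1,[0,0,-0.015],[0,0,0]],
    [-1,[0,0,-0.03],[0,0,0]],
    [-1,[0,0,-0.05],[0,0,0]],
    [-1,[0,0,-0.07],[0,0,0]],
    [-1,[0,0,-0.08],[0,0,0]],
    [-1,[0,0,-0.08],[0,0,0]],
    [-1,[0,0,-0.08],[0,0,0]]
  ]
}}

```text
time: 23.6
tool_pos: [0.4585, 0.1236, 0.0826]
tool_rot: [-3.141, 0.0, 1.554]
contact_force: [0.3, -0.2, -1.4]
opening: 0.0417
```

```bash
python3 mv.py .612 .2118 .08 6.45;python3 - <<'E'
from ov import *
grab('top',11);grab('scene',11)
o=sheet(11,[],.4585,.1235,.08,(40,40))
cv2.imwrite('pics/a11.png',o[:,:,::-1])
E
```

```text
t 23.6 p [0.4585 0.1236 0.0826] rpy [-1.7996e+02  2.0000e-02  8.9040e+01] F [ 0.3 -0.2 -1.4] op 0.0417
[0.612, 0.2118, 0.08, 6.45] shift [0.0908 0.152  0.0024] turn [-3.0000e-04  8.0000e-04  1.4415e+00] dist 0.177
```

View pics/a11.png

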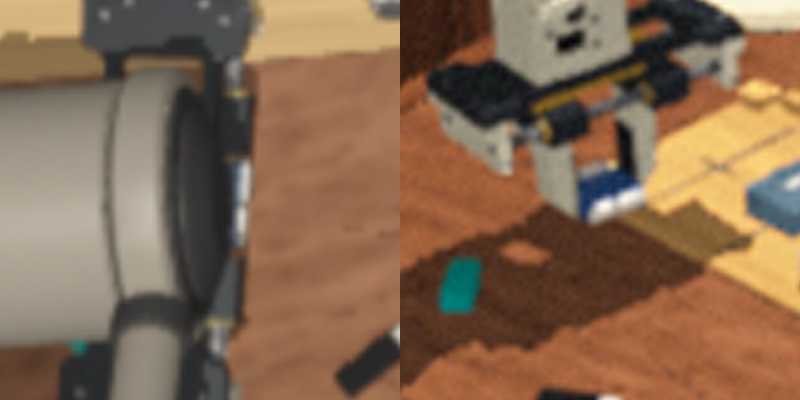

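Call:
{"name": "jog_arm", "arguments": {
  "series": [
    [-1,[0.004,0.006,0],[0,0,0.06]],
    [-1,[0.008,0.013,0],[0,0,0.12]],
    [-1,[0.012,0.02,0],[0,0,0.19]],
    [-1,[0.016,0.027,0],[0,0,0.26]],
    [-1,[0.02,0.034,0],[0,0,0.33]],
    [-1,[0.025,0.042,0],[0,0,0.4]],
    [-1,[0.03,0.05,0],[0,0,0.47]],
    [-1,[0.034,0.057,0],[0,0,0.54]],
    [-1,[0.038,0.064,0],[0,0,0.61]],
    [-1,[0.042,0.071,0],[0,0,0.68]],
    [-1,[0.045,0.076,0],[0,0,0.72]],
    [-1,[0.045,0.076,0],[0,0,0.72]]
  ]
}}

```text
time: 24.7
tool_pos: [0.5351, 0.1675, 0.0803]
tool_rot: [-3.139, 0.003, 0.833]
contact_force: [-0.6, -0.3, -0.4]
opening: 0.0419
```

```bash
python3 mv.py .612 .2118 .08 6.45
```

```text
t 24.7 p [0.5351 0.1675 0.0803] rpy [-179.86    0.18   47.72] F [-0.6 -0.3 -0.4] op 0.0419
[0.612, 0.2118, 0.08, 6.45] shift [ 0.0845  0.0271 -0.    ] turn [-0.0012  0.0039  0.7203] dist 0.089
```

Call:
{"name": "jog_arm", "arguments": {
  "series": [
    [-1,[0.007,0.002,0],[0,0,0.06]],
    [-1,[0.014,0.0045,0],[0,0,0.12]],
    [-1,[0.022,0.007,0],[0,0,0.19]],
    [-1,[0.03,0.01,0],[0,0,0.26]],
    [-1,[0.039,0.0125,0],[0,0,0.33]],
    [-1,[0.047,0.015,0],[0,0,0.4]],
    [-1,[0.055,0.018,0],[0,0,0.47]],
    [-1,[0.063,0.0205,0],[0,0,0.54]],
    [-1,[0.072,0.023,0],[0,0,0.61]],
    [-1,[0.08,0.026,0],[0,0,0.68]],
    [-1,[0.0845,0.027,0],[0,0,0.72]],
    [-1,[0.0845,0.027,0],[0,0,0.72]]
  ]
}}

```text
time: 25.7
tool_pos: [0.6115, 0.2118, 0.0801]
tool_rot: [3.141, 0.004, 0.114]
contact_force: [-0.5, -0.1, -0.2]
opening: 0.0416
```

```bash
python3 mv.py .612 .2118 .03 6.45
```

```text
t 25.7 p [0.6115 0.2118 0.0801] rpy [179.98   0.24   6.55] F [-0.5 -0.1 -0.2] op 0.0416
[0.612, 0.2118, 0.03, 6.45] shift [0.0007 0.     0.0501] turn [0.0004 0.0041 0.0017] dist 0.05
```

Call:
{"name": "jog_arm", "arguments": {
  "series": [
    [-1,[0.0005,0,0.015],[0,0.002,0.001]],
    [-1,[0.0005,0,0.03],[0,0.002,0.001]],
    [-1,[0.0005,0,0.045],[0,0.002,0.001]],
    [-1,[0.0005,0,0.055],[0,0.002,0.001]],
    [-1,[0.0005,0,0.06],[0,0.002,0.001]],
    [-1,[0.0005,0,0.06],[0,0.002,0.001]],
    [-1,[0.0005,0,0.06],[0,0.002,0.001]],
    [-1,[0.0005,0,0.06],[0,0.002,0.001]]
  ]
}}

```text
time: 26.37
tool_pos: [0.6126, 0.2118, 0.0222]
tool_rot: [3.141, -0.001, 0.113]
contact_force: [-0.5, 0.8, -0.7]
opening: 0.0419
```

```bash
python3 mv.py .612 .2118 .008 6.45
```

```text
t 26.37 p [0.6126 0.2118 0.0222] rpy [ 1.7999e+02 -5.0000e-02  6.5000e+00] F [-0.5  0.8 -0.7] op 0.0419
[0.612, 0.2118, 0.008, 6.45] shift [-0.0006 -0.0001  0.0142] turn [ 0.0001 -0.0009  0.0009] dist 0.014
```

Call:
{"name": "jog_arm", "arguments": {
  "series": [
    [-1,[-0.0005,0,0.006],[0,0,0]],
    [-1,[-0.0005,0,0.011],[0,0,0]],
    [-1,[-0.0005,0,0.013],[0,0,0]],
    [-1,[-0.0005,0,0.0135],[0,0,0]],
    [-1,[-0.0005,0,0.0135],[0,0,0]],
    [-1,[-0.0005,0,0.0135],[0,0,0]]
  ]
}}

```text
time: 26.87
tool_pos: [0.6115, 0.2117, 0.0078]
tool_rot: [3.141, 0.001, 0.113]
contact_force: [-0.2, -0.4, -0.5]
opening: 0.0418
```

```bash
python3 mv.py .612 .2118 .008 6.45
```

```text
t 26.87 p [0.6115 0.2117 0.0078] rpy [1.7999e+02 4.0000e-02 6.4800e+00] F [-0.2 -0.4 -0.5] op 0.0418
[0.612, 0.2118, 0.008, 6.45] shift [ 0.0005 -0.0001 -0.0002] turn [0.0002 0.0006 0.0006] dist 0.001
```

Nearly down; release gently and rise.

Call:
{"name": "jog_arm", "arguments": {
  "series": [
    [-1,[0,0,0.0003],[0,0,0]],
    [-1,[0,0,0.0003],[0,0,0]],
    [-0.05,[0,0,0.0003],[0,0,0]],
    [0,[0,0,0.0003],[0,0,0]],
    [0.1,[0,0,0.0003],[0,0,0]],
    [0.2,[0,0,0.0003],[0,0,0]],
    [0.3,[0,0,0.0003],[0,0,0]],
    [0.3,[0,0,0.0003],[0,0,0]]
  ]
}}

```text
time: 27.53
tool_pos: [0.6115, 0.2117, 0.0074]
tool_rot: [3.141, 0.001, 0.113]
contact_force: [0.3, -1.1, 0.1]
opening: 0.059
```

Call:
{"name": "jog_arm", "arguments": {
  "series": [
    [0.3,[0,0,-0.01],[0,0,0]],
    [0.3,[0,0,-0.03],[0,0,0]],
    [0.3,[0,0,-0.06],[0,0,0]],
    [0.3,[0,0,-0.09],[0,0,0]],
    [0.3,[0,0,-0.12],[0,0,0]],
    [0.3,[0,0,-0.12],[0,0,0]],
    [0.3,[0,0,-0.12],[0,0,0]]
  ]
}}

```text
time: 28.12
tool_pos: [0.6128, 0.212, 0.1306]
tool_rot: [-3.141, -0.005, 0.113]
contact_force: [0.0, 0.4, -0.6]
opening: 0.06
```

```bash
python3 mv.py .35 .42 .2 6.45
```

```text
t 28.12 p [0.6128 0.212  0.1306] rpy [-179.98   -0.28    6.48] F [ 0.   0.4 -0.6] op 0.06
[0.35, 0.42, 0.2, 6.45] shift [-0.2374 -0.2364 -0.0705] turn [-0.0003 -0.0048  0.0005] dist 0.342
```

Call:
{"name": "jog_arm", "arguments": {
  "series": [
    [0.3,[-0.237,-0.236,-0.07],[0,0,0]],
    [0.3,[-0.237,-0.236,-0.07],[0,0,0]],
    [0.3,[-0.237,-0.236,-0.07],[0,0,0]],
    [0.3,[-0.237,-0.236,-0.07],[0,0,0]],
    [0.3,[-0.237,-0.236,-0.07],[0,0,0]],
    [0.3,[-0.237,-0.236,-0.07],[0,0,0]],
    [0.3,[-0.237,-0.236,-0.07],[0,0,0]],
    [0.3,[-0.237,-0.236,-0.07],[0,0,0]],
    [0.3,[-0.237,-0.236,-0.07],[0,0,0]],
    [0.3,[-0.237,-0.236,-0.07],[0,0,0]],
    [0.3,[-0.237,-0.236,-0.07],[0,0,0]],
    [0.3,[-0.237,-0.236,-0.07],[0,0,0]]
  ]
}}

```text
time: 29.12
tool_pos: [0.3504, 0.4183, 0.1966]
tool_rot: [3.14, 0.002, 0.112]
contact_force: [0.9, -0.2, 0.8]
opening: 0.0598
```

```bash
python3 mv.py;python3 - <<'E'
from ov import *
grab('top',12);grab('scene',12)
B=[box(.612,.2118,96.45,.042,.052,.006,.019),box(.6215,.1273,96.45,.048,.066,.006,.028),box(.631,.0427,96.45,.034,.145,.006,.014),box(.6405,-.0418,96.45,.025,.048,.006,.024)]
o=sheet(12,B,.625,.085,.01,(62,62))
cv2.imwrite('pics/a12.png',o[:,:,::-1])
c=load('top',12)
o=ortho(c,.54,.74,-.1,.26,.006,2200); cv2.imwrite('pics/a13.png',o[:,:,::-1])
for n in('top','scene'):
  P=cloud(load(n,12))
  for nm,x,y,lo,hi in[('er',.612,.212,.0125,.03),('clip',.6215,.1273,.018,.04),('stapler',.631,.0427,.04,.07),('stampbase',.6405,-.0418,.018,.03),('stampknob',.6405,-.0418,.05,.09)]:
    m=(np.hypot(P[...,0]-x,P[...,1]-y)<(.08 if nm=='stapler' else .042))&(P[...,2]>lo)&(P[...,2]<hi)
    m&=abs(P[...,1]-y)<.035
    r=cv2.minAreaRect(P[m][:,:2].astype(np.float32)*1000); print(n,nm,np.round(r[0],1),np.round(r[1],1),round(r[2],1),P[m].mean(0).round(4))
E
```

```text
t 29.12 p [0.3504 0.4183 0.1966] rpy [1.799e+02 1.000e-01 6.410e+00] F [ 0.9 -0.2  0.8] op 0.0598
top er [612.5 210.4] [52.2 42.7] 7.1 [0.6116 0.21   0.0175]
top clip [621.  126.5] [65.9 49. ] 6.6 [0.6206 0.1256 0.0273]
top stapler [632.3  40.4] [132.   22.6] 6.9 [0.6317 0.04   0.0489]
top stampbase [641.4 -43.9] [46.8 21.5] 7.1 [ 0.6343 -0.0444  0.0228]
top stampknob [640.3 -43. ] [22.7 20.6] 1.1 [ 0.6401 -0.0434  0.066 ]
scene er [611.  211.5] [53.3 48.3] 3.1 [0.609  0.2086 0.0184]
scene clip [620.9 127.6] [68.  57.2] 6.3 [0.6182 0.124  0.0279]
scene stapler [626.8  40.3] [138.1  28.6] 7.1 [0.6267 0.037  0.049 ]
scene stampbase [641.3 -43.9] [50.  24.2] 14.4 [ 0.6371 -0.0468  0.0244]
scene stampknob [638.9 -44.2] [21.  22.1] 25.0 [ 0.6378 -0.0457  0.0639]
```

View pics/a12.png

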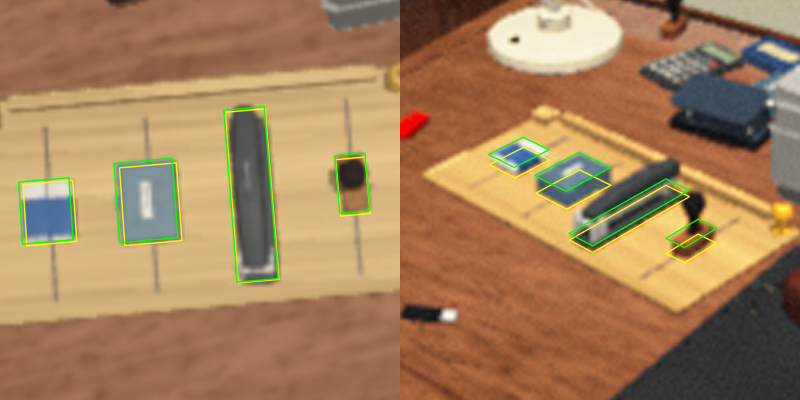

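View pics/a13.png

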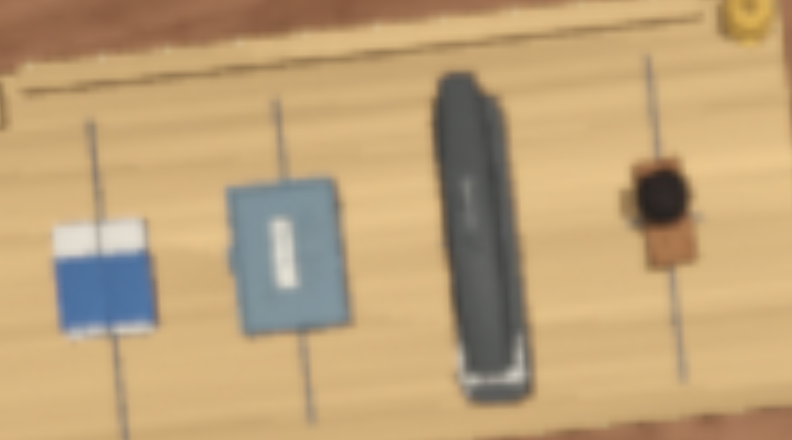

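Run:
```python
from cell import job
from h import *
a=load('scene',0)['img'].astype(int);b=load('scene',12)['img'].astype(int);c=load('scene',12)
for n,x,y,z in(('case',.655,-.243,.02),('mouse',.66,-.418,.02),('usb',.376,.038,.004)):
    u,v=proj(c,[[x,y,z]])[0].astype(int); print(n,abs(a-b)[v-12:v+12,u-12:u+12].mean().round(1))
print(job.hand_in())
```

```text
case 3.2
mouse 2.9
usb 2.8
the job is handed in; nothing more can be done
None
```

I placed all four items on the board and handed the job in at about 29 s. From the brass-knob end the order is stamp, stapler, clip box, then the two erasers, which I picked up and set down together in one grasp.

**Centring and direction:** In the top camera every item stands upright within about 2 mm of its mark. The stapler is the furthest off, by about 2.5 mm, though only its uneven upper arm was measured. The long sides follow the marks' lines to about 1°.

**Camera disagreement:** The scene camera's depth fits differed from the top camera by 1–2 mm in most cases. They differed by about 5 mm for the stapler, where it sees the side obliquely. Its fitted angles for the stamp base (about 8° off the mark) and the erasers (about 3° off) also disagreed with the top view. In its picture the items still matched the expected outlines apart from that small offset, so I relied on the top view and moved nothing.

**Untouched items:** The glasses case, mouse and memory stick look unchanged between the first and last pictures. The highest wrist force I read between moves was about 7 N, and the arm was parked clear of everything.

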